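# Load the culture-dish carousel through its gravity catches

### The job

Load every petri dish on the worktop into the carousel, one to a bay: turn the carousel by its blue posts until an empty bay clicks into place at the loading apron, set a dish on the apron and push it straight in, so that its own edge lifts the bay's hinged catch and the catch drops down behind it. When all the dishes are in, lying flat with every catch down, leave the carousel clicked in place with the yellow-floored bay at the apron; leave the bottles alone.

Things in the scene. Friction and masses are not known exactly. Their poses are not given: they have to be found in the camera images.
- dish_1_mid (a point): lidded round petri dish, cream-coloured filling, 60 mm across and 15 mm high, about 30 to 55 g, lying flat on the worktop; the point is its centre, half-way up, z axis up. May be absent (None)
- dish_2_mid (a point): lidded round petri dish, pink filling, 60 mm across and 15 mm high, about 30 to 55 g, lying flat on the worktop; the point is its centre, half-way up, z axis up. May be absent (None)
- dish_3_mid (a point): lidded round petri dish, cream-coloured filling, 60 mm across and 15 mm high, about 30 to 55 g, lying flat on the worktop; the point is its centre, half-way up, z axis up. May be absent (None)
- indexer: fixed grey round base (236 mm across) of the carousel, origin on the worktop on the carousel's axis. Its -x axis points out along the loading apron, an aluminium block 116 mm wide, flat top 28 mm above the worktop and level with the carousel's deck, from 118 to 220 mm from the axis
- set_down (a point): centre of the black 67 mm ring on the apron's top, 28 mm above the worktop, 172 mm from the carousel's axis: set a dish here to push it in. Between ring and carousel two low guide strips (6 mm high, 65 mm apart, 119 to 143 mm from the axis, then flared to 157 mm) lead into the bay that stands there
- centre (a point): carousel's axis at deck height, 28 mm above the worktop (fixed). White carousel, 230 mm across, three bays 120 deg apart. A spring detent clicks when a bay faces the apron, drawing in from about 0.1 rad either side; about 5 N at a post takes it in or out; between clicks it turns easily and stays where left. Black hub 34 mm across, 28 mm high
- carousel (a joint): angle of the carousel about its vertical axis, rad, counter-clockwise from above positive, stops at -7 and +7. At 0 (or +-6.283) bay 1, with the YELLOW floor, faces the apron; at -2.094 or +4.189 bay 2; at +2.094 or -4.189 bay 3
- seat_1 (a point): place of a dish's middle in bay 1 (yellow floor), on the deck, 61 mm from the carousel's axis, turning with it. The bay is a radial channel 64 mm wide, walls 12 mm high, open at the rim, with a back stop; a dish against the back stop has its centre 58 mm from the axis
- catch_1 (a joint): gravity catch of bay 1, rad: 0 down, to 0.9 lifted. Light fork hinged near the hub, arms 25 mm either side of the bay's middle line, 24 mm above the deck, ending in orange teeth 85 to 90 mm from the axis (43 mm gap between) with lead-in ramps out to 111 mm. A dish pushed in lifts the ramps (1 to 3 N); the teeth drop behind it once its centre is under 63 mm from the axis
- post_1 (a point): top of the blue turning post between bays 1 and 2: upright, round, 12 mm in diameter, 63 mm high above the deck, 95 mm from the carousel's axis, 60 deg round from the bays' middle lines; turns with the carousel
- seat_2 (a point): place of a dish's middle in bay 2 (grey floor), on the deck, 61 mm from the carousel's axis, turning with it. The bay is a radial channel 64 mm wide, walls 12 mm high, open at the rim, with a back stop; a dish against the back stop has its centre 58 mm from the axis
- catch_2 (a joint): gravity catch of bay 2, rad: 0 down, to 0.9 lifted. Light fork hinged near the hub, arms 25 mm either side of the bay's middle line, 24 mm above the deck, ending in orange teeth 85 to 90 mm from the axis (43 mm gap between) with lead-in ramps out to 111 mm. A dish pushed in lifts the ramps (1 to 3 N); the teeth drop behind it once its centre is under 63 mm from the axis
- post_2 (a point): top of the blue turning post between bays 2 and 3: upright, round, 12 mm in diameter, 63 mm high above the deck, 95 mm from the carousel's axis, 60 deg round from the bays' middle lines; turns with the carousel
- seat_3 (a point): place of a dish's middle in bay 3 (grey floor), on the deck, 61 mm from the carousel's axis, turning with it. The bay is a radial channel 64 mm wide, walls 12 mm high, open at the rim, with a back stop; a dish against the back stop has its centre 58 mm from the axis
- catch_3 (a joint): gravity catch of bay 3, rad: 0 down, to 0.9 lifted. Light fork hinged near the hub, arms 25 mm either side of the bay's middle line, 24 mm above the deck, ending in orange teeth 85 to 90 mm from the axis (43 mm gap between) with lead-in ramps out to 111 mm. A dish pushed in lifts the ramps (1 to 3 N); the teeth drop behind it once its centre is under 63 mm from the axis
- post_3 (a point): top of the blue turning post between bays 3 and 1: upright, round, 12 mm in diameter, 63 mm high above the deck, 95 mm from the carousel's axis, 60 deg round from the bays' middle lines; turns with the carousel
- stain: small brown bottle, 34 mm across, 75 mm high, bystander; origin at the centre of its foot
- xylene: small white bottle, 37 mm across, 86 mm high, bystander; origin at the centre of its foot
Not all that is in view belongs to the job. What is shaped like the part that bears dish_1_mid but orange or red is not meant.

How it is judged:
By the outcome, as a careful person would: the job done as asked, in the order asked, and still so for the second after the job is handed in, with the robot touching nothing.
Of dish_1, dish_2, dish_3 only 2 to 3 are there at a start; the rules pass over those that are not, and their reading is None.
At some moment in a run one of dish_1, dish_2, dish_3 may be knocked a few centimetres aside while the robot is not near it.
Once in a run the grip may slacken for a moment while it holds something.
It also fails if it takes over 210 s, if anything falls off the work surface, if the arm or the gripper's body presses on something with over 40 N, if the wrist force passes 120 N, or if a joint passes its speed limit or range.

### The arm

A 6-joint arm with a two-finger parallel gripper is mounted at the origin on a cart in front of the work surface, level with it; the furniture and walls round the work are solid. World frame = base frame: x ahead of the robot, y to its left, z up, the work surface at z = 0. Lengths are in m, angles in degrees, forces in N, time in s.
With the tool pointing down it reaches from about 0.3 to 0.95 m from the base axis. Payload 3.1 kg.
Tool frame: the origin (TCP) lies midway between the tips of the shut fingers; the grasp point (between the pads) lies 19 mm behind it (ctrl.tcp_to_grasp is the distance from the TCP to the grasp point, in m); z points along the fingers, y is the line along which they close (so a half turn about z gives the same grasp; the last joint's range is limited). The gripper opens to 85 mm and grips with 20 to 120 N. Pads are 22 mm wide; open, the fingers measure 114 mm over their backs; the gripper's body (76 mm by 85 mm) begins 54 mm behind the grasp point. The pads swing forward as they close: fully open they stand 13 mm farther back than shut.
Start: joints at [-3.994, 17.653, 93.61, -0, 68.738, -3.994], TCP at [0.625, -0, 0.231] pointing down, gripper open.
Joint ranges: [-175.34, 175.34], [-45.06, 112.39], [2.9, 150.54], [-68.45, 248.45], [3.09, 151.38], [-168.51, 168.51]. Speed limits (degrees/s): [159.86, 159.86, 180, 180, 180, 180].

### API

Orientations are given as [roll, pitch, yaw] about the fixed x, y, z axes, in that order (R = Rz(yaw) Ry(pitch) Rx(roll)).
In Python, from station import ctrl, optics gives the robot as it stands.
- The arm moves only by the tool arm_command, never from a script. Its argument "steps" is a list that holds one entry, the list of rows, each a list of 5 numbers: the opening, from 0 (shut) to 1 (fully open), then the shift along the tool's x, y, z as a fraction of full scale, then the turn about the tool's z as a fraction of full scale. A call has 1 to 10 rows; each row is the pose to reach, as a shift and turn from the pose commanded when the call began, along the tool's axes at that moment; what a row does not reach only later rows make up. Full scale, the value 1, is 200 mm for a shift and 45 degrees for a turn. A row lasts 1/8 s, in which the tool goes at most 62.5 mm and 10.7 degrees, less where a joint would pass 70% of its speed; a pose out of reach is approached as far as the arm can. A call with a number of a shift or a turn outside -1 to 1 is refused whole. A call with a gripper value outside its range is refused whole. The fingers move at their own pace and stop on an object; "grip_force" is the grip in N (left out, the last holds). Time passes only in rows, so rows that repeat a pose let the fingers close. It gives the time, the measured TCP pose, the force, the opening and the grip force at its end, in the units of the state.
- ctrl.observe(): the state, without advancing time (a new reading comes with each control period).
- optics.read_camera(name): name is "scene" or "side" or "wrist"; returns the picture (420x560x3 uint8, red, green, blue); there is no depth.
- optics.calibration(name): a dict with "mtx" (3x3 intrinsics, pixels), "D" ([k1, k2, p1, p2, k3] as OpenCV has them; the pictures are not rectified), "R" (3x3) and "t" (3): a world point X has camera coordinates R X + t; the wrist camera has in their place "T_tool_cam" (4x4, takes a point from camera to tool coordinates, whose origin is the TCP and whose axes are the flange's). Camera axes: x right, y down, z forward; pixel columns grow to the right and rows downward; lengths in m; the calibration is good to about 2 mm. A picture is of the moment at which its call begins: read the wrist's pose just before it. calibration takes no time and is no camera call.
- ctrl.finish_job(): hands the job in; it is judged then, once.
The state is a dict: "time_s": time; "joints": joint angles; "qvel": joint speeds; "joint_torque": joint torques, N m; "tcp_pos": TCP position; "tcp_rot": TCP orientation; "wrist_force": force on the tool from outside, world axes, zero at the start; "ft_torque": the same for the moment, N m; "grip_width": opening from 0.0 (shut) to 1.0 (fully open); "grip_force": force on a finger pad.
Only numpy, scipy, OpenCV 4.12 (cv2) and the standard library are available. Lean on these libraries where they do the work, as an engineer would, in place of code of your own. Each camera call takes 0.05 s, during which the arm holds its last target. There are 200 camera calls.

## Working session

There is one attempt and no reset: what is moved stays moved. The work goes in short steps, Python scripts to look and compute and a tool call to move; the robot and the scene stay as the last step left them, time stands still between calls to the robot, and variables do not carry over. Pictures are saved under pics/ and viewed, at most 14 in all, crops included, and the job is handed in when it is done.

Besides the shell and the picture viewer there is one more tool, called after "Request:" as name(argument=value, ...), one argument or row to a line, values as JSON. arm_command: Moves the arm, as the interface text tells. Shift numbers are shares of 200 mm and turn numbers shares of 45 degrees, none past 1 either way. Its arguments: {"type":"object","properties":{"steps":{"type":"array"},"grip_force":{"type":"number"}},"required":["steps"]}

```bash
mkdir -p pics; ls; cat > h.py <<'E'
from station import ctrl, optics
import numpy as np, cv2, json
from scipy.spatial.transform import Rotation as Ro
def cal(name, st=None):
    c=optics.calibration(name); K=np.array(c["mtx"]); D=np.array(c["D"],float)
    if name=="wrist":
        st=st or ctrl.observe(); T=np.eye(4); T[:3,:3]=Ro.from_euler('xyz',st["tcp_rot"],degrees=True).as_matrix(); T[:3,3]=st["tcp_pos"]
        W=T@np.array(c["T_tool_cam"]); R=W[:3,:3].T; t=-R@W[:3,3]
    else: R=np.array(c["R"]); t=np.array(c["t"])
    return K,D,R,t
def px2w(cl,pts,z):
    K,D,R,t=cl; u=cv2.undistortPoints(np.array(pts,float).reshape(-1,1,2),K,D)[:,0]
    d=np.c_[u,np.ones(len(u))]@R; o=-R.T@t
    return o+d*((z-o[2])/d[:,2])[:,None]
def w2px(cl,P):
    K,D,R,t=cl; return cv2.projectPoints(np.array(P,float).reshape(-1,1,3),cv2.Rodrigues(R)[0],t,K,D)[0][:,0]
def snap(name,fn,crop=None,scale=1):
    st=ctrl.observe(); im=optics.read_camera(name); cl=cal(name,st)
    a=im if crop is None else im[crop[1]:crop[3],crop[0]:crop[2]]
    cv2.imwrite("pics/"+fn,cv2.resize(a[:,:,::-1],None,fx=scale,fy=scale,interpolation=cv2.INTER_CUBIC)); return im,cl
E
python3 - <<'E'
from h import *
a,_=snap("scene","s0.png"); b,_=snap("side","d0.png"); c,_=snap("wrist","w0.png")
s=ctrl.observe(); print(s); print(ctrl.tcp_to_grasp)
for n in("scene","side"): K,D,R,t=cal(n); print(n,-R.T@t,R[2])
print(optics.calibration("wrist")["T_tool_cam"])
cv2.imwrite("pics/m0.png",cv2.resize(np.vstack([np.hstack([a,b]),np.hstack([c,c*0])])[:,:,::-1],(800,600)))
E
```

```text
pics
{'time_s': 0.15, 'joints': array([-3.99538237e+00,  1.76926563e+01,  9.36724761e+01,  1.53010173e-03,
        6.87391545e+01, -3.99465190e+00]), 'qvel': array([-0.0108411 , -0.16235335, -0.17233219, -0.07349627,  0.15490199,
       -0.09554131]), 'joint_torque': array([-7.71605373e-04, -4.15801048e+01, -2.77146006e+01, -1.83032253e-04,
        6.02632252e-03, -2.39092765e-05]), 'tcp_pos': array([6.24348493e-01, 5.75720046e-06, 2.30317557e-01]), 'tcp_rot': array([-1.79896066e+02, -8.68646595e-03,  8.99987055e+01]), 'wrist_force': array([-0.46822312,  0.35687197,  0.38572867]), 'ft_torque': array([ 0.01866088, -0.02472403, -0.03086597]), 'grip_force': 0.0, 'grip_width': 0.9987356087601951}
0.0187
scene [-0.00959987 -0.62417187  0.90965153] [ 0.48662802  0.53321123 -0.6920108 ]
side [0.11286481 0.79275428 0.66059939] [ 0.43299378 -0.72653023 -0.53354495]
[[-3.89351858e-04 -9.63775343e-01 -2.66715084e-01  6.76520804e-02]
 [ 9.99999893e-01 -4.41674973e-04  1.36188894e-04 -3.98859065e-04]
 [-2.49056875e-04 -2.66715002e-01  9.63775412e-01 -1.42954856e-01]
 [ 0.00000000e+00  0.00000000e+00  0.00000000e+00  1.00000000e+00]]
```

View pics/s0.png

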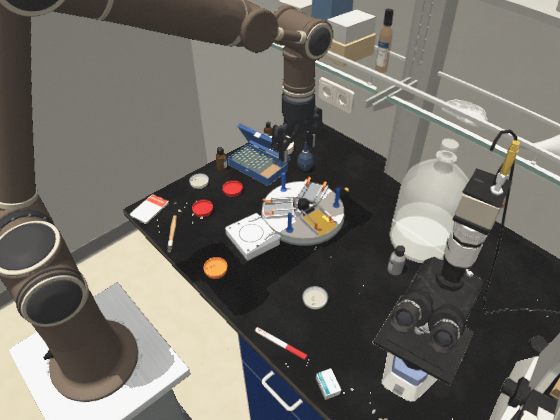

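View pics/d0.png

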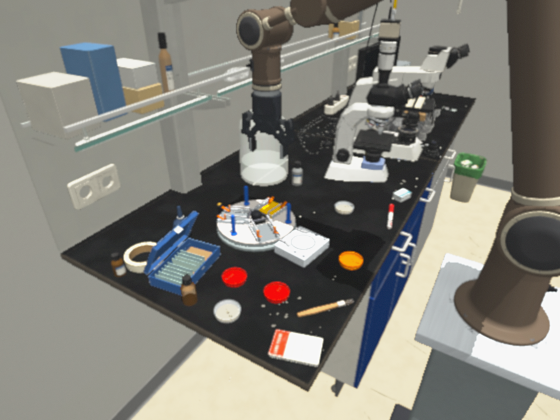

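The scene view shows cream dishes at about (315,297) and (199,181), and red and orange decoys at (232,188), (203,208) and (215,268). The hub is near (303,205) and the apron ring near (251,233). I'll enlarge it next.

```bash
python3 - <<'E'
from h import *
s=cv2.imread("pics/s0.png"); cv2.imwrite("pics/s0c.png",cv2.resize(s[110:320,130:410],(800,600),interpolation=cv2.INTER_CUBIC))
c=cal("scene"); d=cal("side")
print(px2w(c,[[315,296],[199,180],[251,233],[203,207],[232,187],[215,267]],.015).round(3)); print(px2w(d,[[344,207],[228,310],[302,243],[277,291],[234,276],[351,260]],.015).round(3))
E
```

```text
[[ 0.478 -0.218  0.015]
 [ 0.527  0.325  0.015]
 [ 0.5    0.045  0.015]
 [ 0.465  0.218  0.015]
 [ 0.581  0.229  0.015]
 [ 0.357  0.017  0.015]]
[[ 0.472 -0.211  0.015]
 [ 0.522  0.328  0.015]
 [ 0.497  0.025  0.015]
 [ 0.459  0.221  0.015]
 [ 0.577  0.231  0.015]
 [ 0.353  0.024  0.015]]
```

View pics/s0c.png

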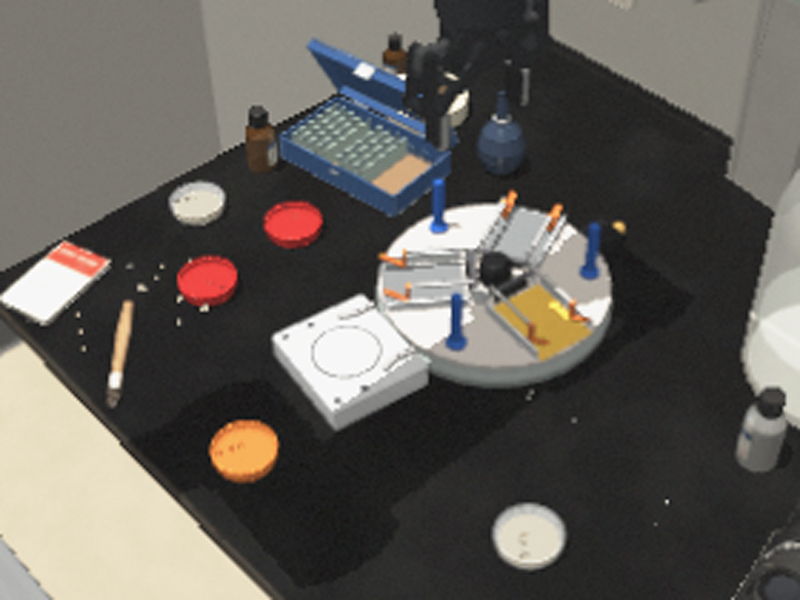

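View pics/w0.png

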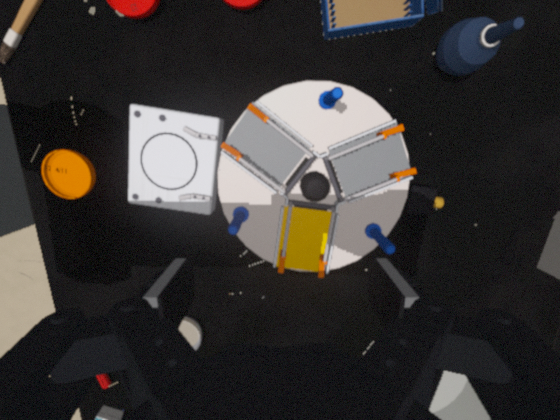

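Only two dishes are there, both cream. dish_1 or dish_3 lies near (0.475,-0.215) and the other near (0.525,0.327), and no pink one is in view. In the wrist view the ring is at (170,161), the hub at (315,185), and the yellow bay points down the image. I'll enlarge this one to measure the indexer.

```bash
python3 - <<'E'
from h import *
s=cv2.imread("pics/w0.png"); cv2.imwrite("pics/w0c.png",cv2.resize(s[70:290,120:420],(800,587),interpolation=cv2.INTER_CUBIC))
E
```

```text
(no output)
```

View pics/w0c.png

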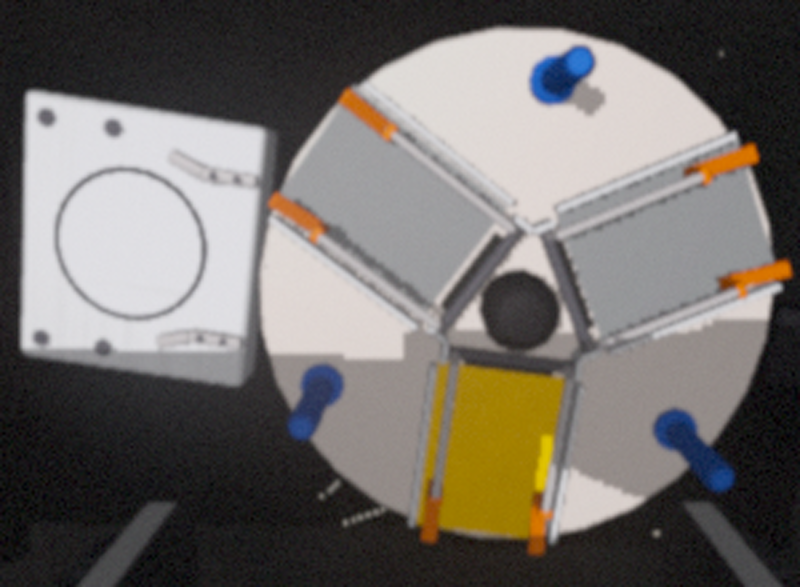

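Crop readings: ring (131,243), post tops (579,62), (301,427) and (718,475), and hub top (519,310).

```bash
python3 - <<'E'
from h import *
from scipy.optimize import least_squares
cl=cal("wrist")
f=lambda p:np.array(p,float)/(800/300)+[120,70]
ring=px2w(cl,f([[131,243]]),.028)[0]; hub=px2w(cl,f([[519,310]]),.055)[0]
deck=px2w(cl,f([[260,282],[773,282],[516,27],[516,538]]),.028)
tops=px2w(cl,f([[579,62],[301,427],[718,475]]),.091)
print(ring,hub); print(deck.round(3))
print("decksize",deck[1,0]-deck[0,0],deck[2,1]-deck[3,1], deck[:2,0].mean(),deck[2:,1].mean())
c=tops.mean(0); print("tops",tops.round(4),c, np.linalg.norm((tops-c)[:,:2],axis=1),np.degrees(np.arctan2(*(tops-c)[:,1::-1].T)))
for C in (hub,c): d=(ring-C)[:2]; print(np.linalg.norm(d),np.degrees(np.arctan2(d[1],d[0])))
# apron edges
a=px2w(cl,f([[25,90],[275,128],[22,352],[240,385]]),.028); print(a.round(4), np.degrees(np.arctan2(*(a[1]-a[0])[1::-1])))
E
```

```text
[0.49285288 0.0352046  0.028     ] [0.66120283 0.01021391 0.055     ]
[[ 0.549  0.018  0.028]
 [ 0.777  0.018  0.028]
 [ 0.66   0.123  0.028]
 [ 0.666 -0.107  0.028]]
decksize 0.2284014136576884 0.229885359858564 0.6628435429820355 0.0077003125914071255
tops [[ 0.6747  0.1017  0.091 ]
 [ 0.5749 -0.0286  0.091 ]
 [ 0.7366 -0.0484  0.091 ]] [0.66207937 0.00822664 0.091     ] [0.09429809 0.0946398  0.09355003] [  82.27938714 -157.07777931  -37.217368  ]
0.17019471007277467 171.55639405425293
0.1713633951457069 170.94217163313823
[[ 0.4548  0.0986  0.028 ]
 [ 0.5588  0.0833  0.028 ]
 [ 0.4379 -0.014   0.028 ]
 [ 0.5366 -0.0297  0.028 ]] -8.382271521503123
```

The carousel's axis is at about (0.6625,0.0085) and the apron lies along 171.4°. Post 3 is at 202.7° and has to turn +28.7° to bring grey bay 3 to the apron. I'll straddle that post.

Request:
arm_command(
  steps=[
    [[0.5,-0.14,-0.25,0,0.5],[0.45,-0.14,-0.25,0,1],[0.45,-0.14,-0.25,0.1,1],[0.45,-0.14,-0.25,0.3,1],[0.45,-0.14,-0.25,0.5,1],[0.45,-0.14,-0.25,0.7,1],[0.45,-0.14,-0.25,0.84,1],[0.3,-0.14,-0.25,0.84,1],[0.26,-0.14,-0.25,0.84,1],[0.26,-0.14,-0.25,0.84,1]],
  ],
)

```text
time_s: 1.4
tcp_pos: [0.5766, -0.0282, 0.0652]
tcp_rot: [179.8, -0.1, 45.0]
wrist_force: [0.1, -0.3, 0.6]
grip_width: 0.262
grip_force: 0.0
```

Request:
arm_command(
  steps=[
    [[0.26,-0.02,0.05,0,0],[0.26,-0.03,0.1,0,0],[0.26,-0.035,0.15,0,0],[0.26,-0.035,0.2,0,0],[0.26,-0.03,0.235,0,0],[0.26,-0.03,0.255,0,0],[0.26,-0.03,0.255,0,0],[0.26,-0.03,0.245,0,0]],
  ],
)

```text
time_s: 2.4
tcp_pos: [0.6051, -0.0663, 0.0632]
tcp_rot: [-180.0, 0.0, 45.1]
wrist_force: [0.7, -0.5, 0.3]
grip_width: 0.258
grip_force: 0.0
```

```bash
python3 - <<'E'
from h import *
im,cl=snap("scene","s1.png",(180,130,380,280),4); print(ctrl.observe()["tcp_pos"],ctrl.observe()["wrist_force"])
E
```

```text
[ 0.60601294 -0.06692959  0.06347072] [ 0.58361608 -0.75349552  1.01629345]
```

View pics/s1.png

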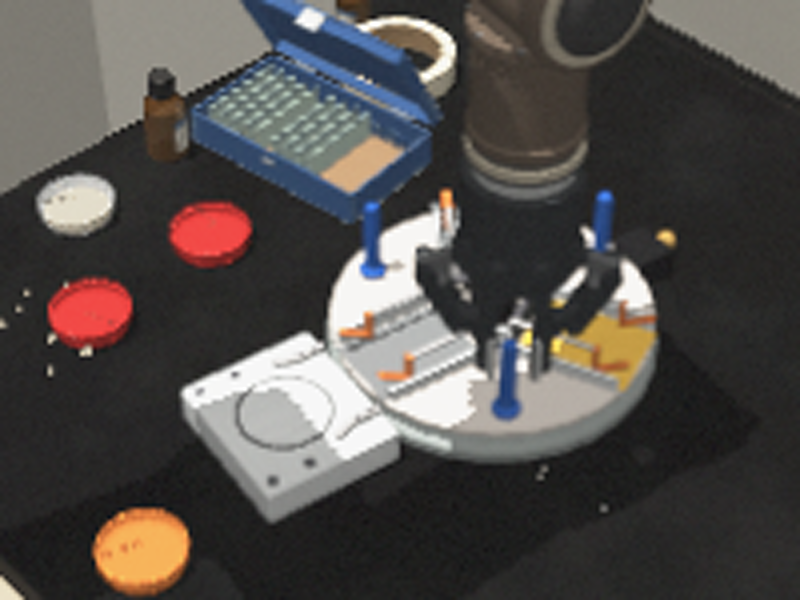

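The grey bay now faces the apron. Post tops are at crop (373,205), (604,195) and (509,343). I'll check the angle and work out the dish geometry.

```bash
python3 - <<'E'
from h import *
cl=cal("scene"); p=px2w(cl,np.array([[373,205],[604,195],[509,343]])/4+[180,130],.091); C=np.array([.6625,.0085])
d=p[:,:2]-C; print(p.round(4)); 
e=p[:,:2]-p[:,:2].mean(0);print(p.mean(0),np.degrees(np.arctan2(e[:,1],e[:,0])),np.hypot(*e.T))
E
```

```text
[[ 0.6303  0.0963  0.091 ]
 [ 0.7562 -0.0069  0.091 ]
 [ 0.6019 -0.065   0.091 ]]
[0.66277129 0.00810353 0.091     ] [ 110.23748044   -9.14990743 -129.79538131] [0.09398088 0.09463349 0.09518075]
```

The detent holds at about 110.4–111.4°. Next is the right-hand dish.

Request:
arm_command(
  steps=[
    [[0.4,-0.03,0,-0.3,0],[0.6,-0.03,0,-0.5,0.1],[1,-0.3,0.02,-0.5,0.3],[1,-0.6,0.04,-0.5,0.6],[1,-0.9,0.06,-0.5,0.9],[1,-0.98,0.064,-0.5,1],[1,-0.98,0.064,-0.5,1],[1,-0.98,0.064,-0.5,1]],
  ],
)

```text
time_s: 3.45
tcp_pos: [0.4769, -0.215, 0.1636]
tcp_rot: [180.0, -0.1, 0.1]
wrist_force: [-0.9, 0.4, 0.4]
grip_width: 1.0
grip_force: 0.0
```

```bash
python3 - <<'E'
from h import *
im,cl=snap("wrist","w1.png"); print(ctrl.observe()["tcp_pos"],ctrl.observe()["tcp_rot"],w2px(cl,[[.475,-.215,.015]]))
E
```

```text
[ 0.47691661 -0.21454214  0.16347749] [ 1.79980602e+02 -6.32079456e-02  1.36370186e-01] [[280.76493795 202.29278971]]
```

View pics/w1.png

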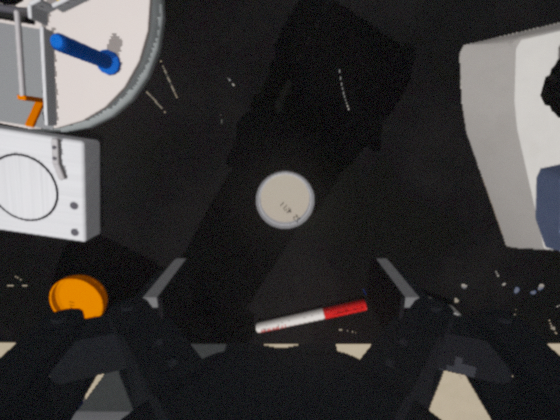

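The dish top is centred at (285,199), so it lies at about (0.478,-0.219). I'll descend, checking contact before gripping.

Request:
arm_command(
  steps=[
    [[1,0.008,0.022,0.2,0.1],[1,0.008,0.022,0.45,0.19],[1,0.008,0.022,0.65,0.19],[1,0.008,0.022,0.78,0.19],[1,0.008,0.022,0.82,0.19],[1,0.008,0.022,0.82,0.19]],
  ],
)

```text
time_s: 4.25
tcp_pos: [0.4781, -0.2185, -0.0008]
tcp_rot: [-180.0, 0.0, -8.5]
wrist_force: [0.5, -0.2, 0.6]
grip_width: 0.996
grip_force: 0.0
```

Request:
arm_command(
  steps=[
    [[0.8,0,0,0,0],[0.7,0,0,0,0],[0.65,0,0,0,0],[0.6,0,0,0,0],[0.6,0,0,0,0],[0.6,0,0,0,0],[0.6,0,0,0,0]],
  ],
  grip_force=30,
)

```text
time_s: 5.12
tcp_pos: [0.4788, -0.2196, 0.0011]
tcp_rot: [180.0, -0.2, -8.6]
wrist_force: [0.1, 1.6, 7.3]
grip_width: 0.687
grip_force: 30.7
```

The grip holds at 0.687. I'll lift and carry it to the ring.

Request:
arm_command(
  steps=[
    [[0.6,0,0,-0.2,0],[0.6,0,0,-0.4,0],[0.6,-0.05,-0.2,-0.4,0],[0.6,-0.1,-0.45,-0.4,0],[0.6,-0.12,-0.7,-0.4,0],[0.6,-0.12,-0.9,-0.4,0],[0.6,-0.12,-0.9,-0.4,0]],
  ],
)

```text
time_s: 6.0
tcp_pos: [0.4806, -0.0353, 0.0797]
tcp_rot: [-180.0, -0.0, -8.3]
wrist_force: [0.2, -0.7, 0.2]
grip_width: 0.687
grip_force: 33.0
```

Request:
arm_command(
  steps=[
    [[0.6,0,-0.2,0,0],[0.6,0,-0.365,0,0],[0.6,0,-0.365,0,0],[0.6,0,-0.365,0,0]],
  ],
)

```text
time_s: 6.5
tcp_pos: [0.4913, 0.0338, 0.0793]
tcp_rot: [180.0, 0.0, -8.6]
wrist_force: [-0.3, 0.2, -0.9]
grip_width: 0.686
grip_force: 33.0
```

```bash
python3 - <<'E'
from h import *
im,cl=snap("wrist","w2.png"); s=ctrl.observe();print(s["tcp_pos"],s["tcp_rot"],s["grip_width"],s["wrist_force"])
E
```

```text
[0.49120944 0.03360302 0.07926754] [ 1.79968740e+02  6.43736280e-03 -8.60558061e+00] 0.6856368794740914 [-0.67035842  0.22262704 -0.27919023]
```

View pics/w2.png

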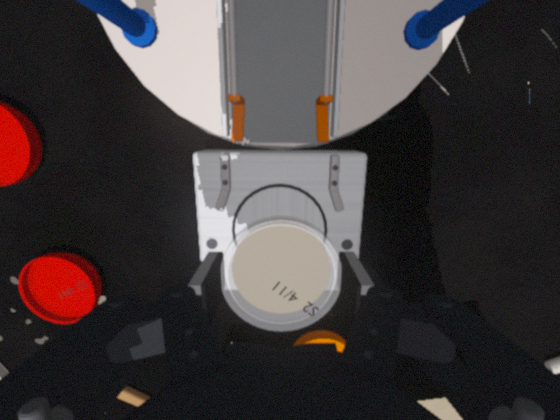

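The dish (280,272) lines up with the guides, which centre at 279.5, and with the bay. I'll lower and release it, then rise.

Request:
arm_command(
  steps=[
    [[0.6,0.005,0,0.12,0],[0.6,0.005,0,0.2,0],[0.6,0.005,0,0.235,0],[0.6,0.005,0,0.245,0],[0.6,0.005,0,0.245,0],[0.72,0.005,0,0.245,0],[0.9,0.005,0,0.245,0],[1,0.005,0,0.2,0],[1,0.005,0,0,0],[1,0.005,0,-0.1,0]],
  ],
)

```text
time_s: 7.8
tcp_pos: [0.4938, 0.0347, 0.1018]
tcp_rot: [-180.0, -0.2, -8.5]
wrist_force: [1.0, -0.5, 0.1]
grip_width: 1.0
grip_force: 0.0
```

Request:
arm_command(
  steps=[
    [[0.5,-0.13,0,0,0],[0,-0.27,0,0,0],[0,-0.27,0,0.15,0],[0,-0.27,0,0.28,0],[0,-0.27,0,0.33,0],[0,-0.27,0,0.33,0],[0,-0.24,0,0.33,0],[0,-0.2,0,0.33,0]],
  ],
)

```text
time_s: 8.8
tcp_pos: [0.4543, 0.0405, 0.0342]
tcp_rot: [-180.0, -0.1, -8.5]
wrist_force: [-0.8, -0.5, -0.5]
grip_width: 0.001
grip_force: 0.1
```

```bash
python3 - <<'E'
from h import *
im,cl=snap("wrist","w3.png"); s=ctrl.observe();print(s["tcp_pos"],s["tcp_rot"],s["grip_width"],s["wrist_force"])
E
```

```text
[0.45589638 0.04036816 0.03450081] [-179.9679785    -0.24715355   -8.55857377] 4.696949635272958e-05 [ 0.88341723 -0.58813505  0.11026172]
```

View pics/w3.png

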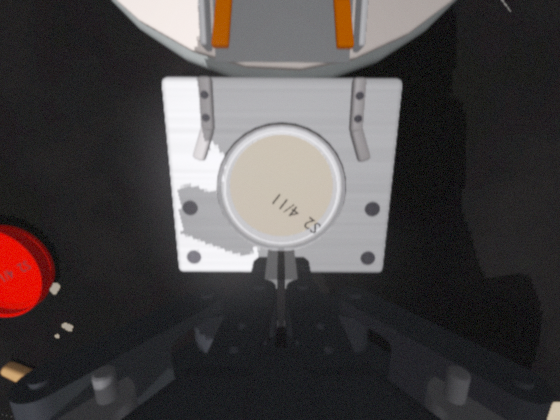

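The dish (281,185) sits straight ahead of the fingers. I'll push it.

Request:
arm_command(
  steps=[
    [[0,0.06,0,0,0],[0,0.12,0,0,0],[0,0.18,0,0,0],[0,0.24,0,0,0],[0,0.3,0,0,0],[0,0.35,0,0,0],[0,0.4,0,0,0],[0,0.45,0,0,0],[0,0.48,0,0,0],[0,0.48,0,0,0]],
  ],
)

```text
time_s: 10.1
tcp_pos: [0.5486, 0.0262, 0.0335]
tcp_rot: [-180.0, -0.1, -8.6]
wrist_force: [-0.3, 0.3, 0.4]
grip_width: 0.002
grip_force: 0.0
```

Request:
arm_command(
  steps=[
    [[0,0.02,0,0,0],[0,0.035,0,0,0],[0,0.045,0,0,0],[0,0.05,0,0,0],[0,0.05,0,0,0]],
  ],
)

```text
time_s: 10.72
tcp_pos: [0.5578, 0.0248, 0.0333]
tcp_rot: [-180.0, -0.0, -8.5]
wrist_force: [-0.2, 0.8, -0.2]
grip_width: 0.002
grip_force: 0.0
```

```bash
python3 - <<'E'
from h import *
im,cl=snap("wrist","w4.png"); s=ctrl.observe();print(s["tcp_pos"],s["tcp_rot"],s["grip_width"],s["wrist_force"]); print(np.hypot(*(s["tcp_pos"][:2]-[.6627,.0083])))
E
```

```text
[0.55773647 0.02482991 0.03332031] [-1.79998288e+02 -1.75330095e-02 -8.54817785e+00] -0.003724958870551661 [-0.43419596 -0.2458933  -0.12569767]
0.10625714533370516
```

View pics/w4.png

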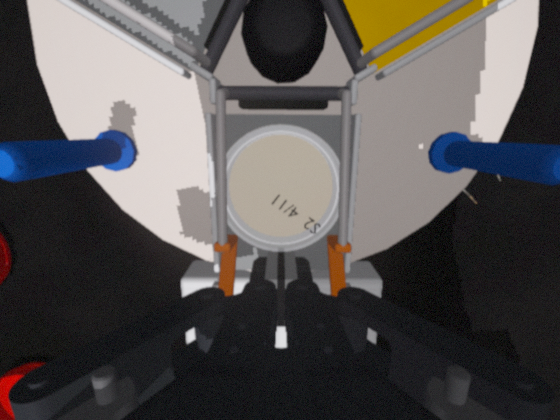

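The dish (282,187) is nearly home and the teeth, near (228,243), are at its rear edge. I'll creep on to the back stop.

Request:
arm_command(
  steps=[
    [[0,0.01,0,0,0],[0,0.02,0,0,0],[0,0.028,0,0,0],[0,0.034,0,0,0],[0,0.034,0,0,0]],
  ],
)

```text
time_s: 11.4
tcp_pos: [0.5645, 0.0238, 0.0333]
tcp_rot: [-180.0, -0.0, -8.6]
wrist_force: [-0.0, -0.0, 0.4]
grip_width: 0.003
grip_force: 0.0
```

```bash
python3 - <<'E'
from h import *
im,cl=snap("wrist","w5.png"); s=ctrl.observe();print(s["tcp_pos"],s["wrist_force"]); print(np.hypot(*(s["tcp_pos"][:2]-[.6627,.0083])))
im2,cl2=snap("side","x.png")
a=cv2.resize(im[60:320,150:420],(400,385)); b=cv2.resize(im2[170:290,210:335],(400,384)); cv2.imwrite("pics/m5.png",np.hstack([a[:384],b])[:,:,::-1])
E
```

```text
[0.56447837 0.0238163  0.03330068] [-0.10885938 -0.82871779  0.18518594]
0.09943964938184642
```

View pics/m5.png

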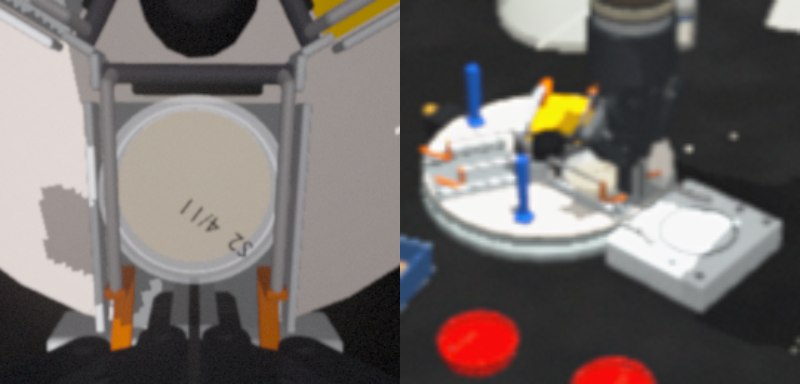

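The teeth look to be behind the dish. I'll nudge 1.5 mm to confirm the stop, then back off and look.

Request:
arm_command(
  steps=[
    [[0,0.004,0,0,0],[0,0.008,0,0,0],[0,0.008,0,0,0]],
  ],
)

```text
time_s: 11.88
tcp_pos: [0.5648, 0.0237, 0.033]
tcp_rot: [180.0, 0.1, -8.6]
wrist_force: [-3.3, 0.4, 2.9]
grip_width: -0.002
grip_force: 1.8
```

Request:
arm_command(
  steps=[
    [[0,-0.1,0,0,0],[0,-0.25,0,0,0],[0,-0.35,0,-0.1,0],[0,-0.35,0,-0.3,0],[0,-0.35,0,-0.35,0],[0,-0.35,0,-0.35,0]],
  ],
)

```text
time_s: 12.62
tcp_pos: [0.4981, 0.0339, 0.1042]
tcp_rot: [-180.0, -0.2, -8.6]
wrist_force: [-0.9, 0.1, 0.0]
grip_width: -0.002
grip_force: 0.0
```

```bash
python3 - <<'E'
from h import *
im,cl=snap("wrist","w6.png"); s=ctrl.observe();print(s["tcp_pos"],s["tcp_rot"],s["wrist_force"])
C=np.array([.6627,.0083]); u=np.array([np.cos(np.radians(171.4)),np.sin(np.radians(171.4))])
print(w2px(cl,[np.r_[C+r*u,z] for r,z in ((58,.043),(61,.043),(88,.043),(85,.052))for r in [r/1000]]))
im2,cl2=snap("scene","x2.png")
a=cv2.resize(im[0:280,140:430],(400,386)); b=cv2.resize(im2[175:245,255:330],(400,386)); cv2.imwrite("pics/m6.png",np.hstack([a,b])[:,:,::-1])
E
```

```text
[0.4969872  0.03391777 0.10309455] [-1.79996042e+02 -4.21383043e-02 -8.55492238e+00] [-0.03233411 -0.31701294 -0.13724629]
[[282.04931282  65.38027687]
 [282.0415951   70.50293749]
 [281.97475017 114.77566174]
 [282.03427479 108.91697568]]
```

View pics/m6.png

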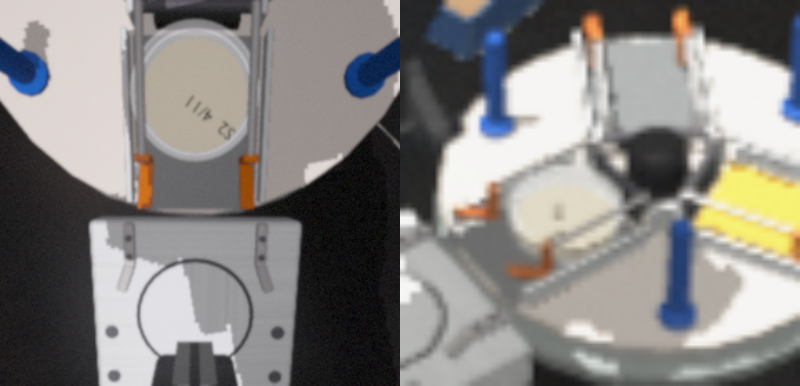

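The dish is against the back stop (3.3 N contact) and both catch arms lie flat, like those of the empty bays. Next I'll turn the carousel by -120° with the same post, so that yellow bay 1 stands at the apron.

```bash
cat >> h.py <<'E'
C=np.array([.6627,.0083])
def rows(p0,yaw0,tg):
    a=np.radians(yaw0); X=np.array([np.cos(a),np.sin(a)]); Y=np.array([np.sin(a),-np.cos(a)])
    for x,y,z,yaw in tg:
        d=np.array([x,y])-p0[:2]; print([round(float(v),3) for v in (d@X/.2,d@Y/.2,(p0[2]-z)/.2,(yaw0-yaw)/45)])
def post(phi,z,r=.095):
    a=np.radians(phi); return (C[0]+r*np.cos(a),C[1]+r*np.sin(a),z,phi-180)
E
python3 - <<'E'
from h import *
s=ctrl.observe(); p=s["tcp_pos"]; rows(p,-8.6,[(*post(231.4,.125)[:3],36.4),(*post(231.4,.063)[:3],36.4)])
print("arc1 (yaw 36.4 at start)"); q=post(231.4,.063)
rows(q,36.4,[(*post(f,.063)[:3],min(36.4,f-180)) for f in (225,218,211,204,197,190,183,176)])
print("arc2 from 176 yaw -4"); q=post(176,.063)
rows(q,-4,[(*post(f,.063)[:3],max(-49,f-180)) for f in (169,162,155,148,141,134,127,120,112,109.5)])
E
```

```text
[0.605, 0.414, -0.113, -1.0]
[0.605, 0.414, 0.197, -1.0]
arc1 (yaw 36.4 at start)
[-0.011, -0.052, 0.0, 0.0]
[-0.016, -0.11, 0.0, 0.0]
[-0.014, -0.168, 0.0, 0.12]
[-0.005, -0.225, 0.0, 0.276]
[0.011, -0.281, 0.0, 0.431]
[0.033, -0.334, 0.0, 0.587]
[0.062, -0.384, 0.0, 0.742]
[0.097, -0.431, 0.0, 0.898]
arc2 from 176 yaw -4
[0.004, -0.058, 0.0, 0.156]
[0.014, -0.115, 0.0, 0.311]
[0.032, -0.17, 0.0, 0.467]
[0.056, -0.223, 0.0, 0.622]
[0.086, -0.272, 0.0, 0.778]
[0.122, -0.318, 0.0, 0.933]
[0.163, -0.358, 0.0, 1.0]
[0.209, -0.394, 0.0, 1.0]
[0.267, -0.427, 0.0, 1.0]
[0.286, -0.436, 0.0, 1.0]
```

Request:
arm_command(
  steps=[
    [[0.45,0,0,-0.11,-0.1],[0.45,0.2,0.14,-0.11,-0.35],[0.45,0.4,0.28,-0.11,-0.6],[0.45,0.605,0.414,-0.11,-0.85],[0.45,0.605,0.414,-0.05,-1],[0.45,0.605,0.414,0.1,-1],[0.45,0.605,0.414,0.2,-1],[0.26,0.605,0.414,0.2,-1],[0.26,0.605,0.414,0.2,-1]],
  ],
)

```text
time_s: 13.85
tcp_pos: [0.6044, -0.0658, 0.0634]
tcp_rot: [180.0, -0.0, 36.5]
wrist_force: [-0.2, 0.5, 0.0]
grip_width: 0.262
grip_force: 0.0
```

Request:
arm_command(
  steps=[
    [[0.26,-0.011,-0.052,0,0],[0.26,-0.016,-0.11,0,0],[0.26,-0.014,-0.168,0,0.12],[0.26,-0.005,-0.225,0,0.276],[0.26,0.011,-0.281,0,0.431],[0.26,0.033,-0.334,0,0.587],[0.26,0.062,-0.384,0,0.742],[0.26,0.097,-0.431,0,0.898],[0.26,0.097,-0.431,0,0.898]],
  ],
)

```text
time_s: 14.98
tcp_pos: [0.5687, 0.0159, 0.0645]
tcp_rot: [-180.0, -0.1, -3.8]
wrist_force: [-0.0, 0.2, 0.5]
grip_width: 0.257
grip_force: 0.0
```

```bash
cat >> h.py <<'E'
def blue():  # post tops seen by the scene camera
    im,cl=snap("scene","b.png"); hsv=cv2.cvtColor(im,cv2.COLOR_RGB2HSV)
    m=cv2.inRange(hsv,(108,190,90),(125,255,255)); n,l,st,ce=cv2.connectedComponentsWithStats(m)
    for i in range(1,n):
        x,y,w,h,a=st[i]
        if a>12 and 240<x<370 and 150<y<260:
            ys,xs=np.where(l==i); p=px2w(cl,[[xs[ys<=y+1].mean(),y+1]],.091)[0,:2]-C
            print(st[i],np.degrees(np.arctan2(p[1],p[0])).round(1),np.hypot(*p).round(4))
E
python3 - <<'E'
from h import *
s=ctrl.observe(); print(s["tcp_pos"],s["tcp_rot"],s["wrist_force"]); blue()
E
```

```text
[0.56873868 0.01588209 0.06447365] [-1.79992876e+02 -1.04737161e-01 -3.79532034e+00] [-0.01174661  0.20567083  0.46104515]
```

Request:
arm_command(
  steps=[
    [[0.26,0.004,-0.058,0,0.156],[0.26,0.014,-0.115,0,0.311],[0.26,0.032,-0.17,0,0.467],[0.26,0.056,-0.223,0,0.622],[0.26,0.086,-0.272,0,0.778],[0.26,0.122,-0.318,0,0.933],[0.26,0.163,-0.358,0,1],[0.26,0.209,-0.394,0,1],[0.26,0.267,-0.427,0,1],[0.26,0.286,-0.436,0,1]],
  ],
)

```text
time_s: 16.27
tcp_pos: [0.6142, 0.0904, 0.0623]
tcp_rot: [177.5, 1.0, -48.6]
wrist_force: [-39.3, -21.6, 33.7]
grip_width: 0.261
grip_force: 22.1
```

```bash
sed -i 's/(108,190,90),(125,255,255)/(100,120,60),(130,255,255)/' h.py; python3 - <<'E'
from h import *
s=ctrl.observe(); print(s["tcp_pos"],s["tcp_rot"],s["wrist_force"]); blue()
E
```

```text
[0.61421443 0.09041584 0.06228551] [177.53590783   1.02483455 -48.62221137] [-39.31502379 -21.60639431  33.70640144]
[283 156   5   5  13] 65.5 0.1619
[279 161   7   5  21] 73.0 0.144
[277 165  10  12  42] 70.9 0.1209
[322 173   6  20  82] 5.8 0.0979
[268 197   5   7  25] 153.4 0.0961
[311 214   7  19  66] -117.5 0.0959
```

The carousel is blocked, with about 45 N of reaction along its direction of turn. I'll back off at once and look.

Request:
arm_command(
  steps=[
    [[0.26,-0.01,0.04,0,0],[0.26,-0.02,0.08,0,0],[0.26,-0.029,0.116,0,0]],
  ],
)

```text
time_s: 16.7
tcp_pos: [0.6104, 0.0867, 0.0636]
tcp_rot: [-179.9, -0.0, -48.9]
wrist_force: [0.4, -0.0, 0.3]
grip_width: 0.263
grip_force: 0.0
```

```bash
python3 - <<'E'
from h import *
s=ctrl.observe(); print(s["tcp_pos"],s["tcp_rot"],s["wrist_force"]); blue()
a,_=snap("scene","s7.png"); b,_=snap("side","d7.png")
a=cv2.resize(a[130:260,220:380],(400,325)); b=cv2.resize(b[165:295,175:335],(400,325)); cv2.imwrite("pics/m7.png",np.hstack([a,b])[:,:,::-1])
E
```

```text
[0.61043252 0.08672094 0.0635674 ] [-1.79934873e+02 -4.41781041e-02 -4.89084493e+01] [ 0.41453394 -0.04731845  0.34550696]
[283 155   4   6  13] 65.0 0.1666
[279 161   7   5  20] 71.7 0.1424
[276 165  11  12  44] 70.7 0.1207
[321 173   7  20  89] 6.7 0.0966
[267 198   6   7  29] 155.8 0.0967
[312 214   6  19  71] -116.0 0.0967
```

View pics/m7.png

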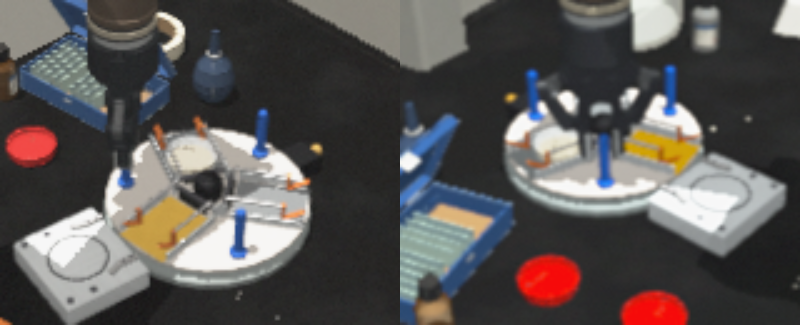

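```bash
python3 - <<'E'
from h import *
cl=cal("scene"); d=cal("side")
print("box",px2w(cl,[[268,182],[286,166],[284,155]],.03).round(3))
# side picture: box corners read from d0: top-right corner (220,256), lid top right (200,214)
print("box side",px2w(d,[[220,256],[206,262]],.03).round(3)); print("lid",px2w(d,[[199,215]],.09).round(3),px2w(cl,[[284,153]],.09).round(3))
# post 3 angle in both frames now, dish and arm reading
print(px2w(cl,np.array([[193,152]])/2.5+[220,130],.043).round(3)-np.r_[C,0], ctrl.observe()["joints"])
E
python3 - <<'E'
import cv2
s=cv2.imread('pics/s7.png'); d=cv2.imread('pics/d7.png')
E
```

```text
box [[0.664 0.158 0.03 ]
 [0.756 0.177 0.03 ]
 [0.791 0.223 0.03 ]]
box side [[0.642 0.201 0.03 ]
 [0.658 0.238 0.03 ]]
lid [[0.75  0.148 0.09 ]] [[0.743 0.172 0.09 ]]
[[0.0273 0.0517 0.043 ]] [4.07476828e+00 2.81769128e+01 1.00597431e+02 1.21475752e-02
 5.11331695e+01 1.43002855e+02]
```

Request:
arm_command(
  steps=[
    [[0.26,0.004,-0.02,0,0],[0.26,0.008,-0.035,0,0],[0.26,0.01,-0.045,0,0],[0.26,0.01,-0.045,0,0]],
  ],
)

```text
time_s: 17.35
tcp_pos: [0.6135, 0.0891, 0.0629]
tcp_rot: [179.2, 0.3, -48.8]
wrist_force: [-11.0, -8.2, 9.6]
grip_width: 0.264
grip_force: 7.1
```

```bash
python3 - <<'E'
from h import *
s=ctrl.observe(); print(s["tcp_pos"],s["tcp_rot"],s["wrist_force"],s["ft_torque"],s["grip_force"]); blue()
p=s["tcp_pos"][:2]-C; print(np.degrees(np.arctan2(p[1],p[0])),np.hypot(*p))
snap("wrist","w8.png")
E
```

```text
[0.6134708  0.08908078 0.06289845] [179.22889042   0.26396025 -48.82480859] [-11.00711462  -8.20541438   9.56860404] [-1.33293614  1.89419787 -0.00504402] 7.061136960983276
[279 161   7   5  19] 72.1 0.143
[277 165  10  12  43] 70.2 0.1203
[321 173   7  20  89] 6.1 0.0974
[268 197   5   8  25] 153.3 0.0968
[312 214   6  19  68] -116.4 0.0965
121.35885166221212 0.094599411150104
```

View w8.

View pics/w8.png

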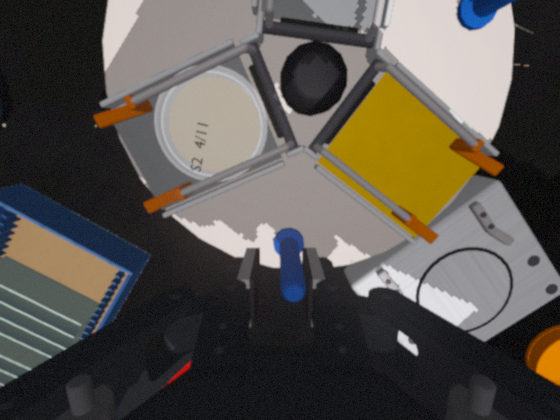

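The wrist view shows the post (290,265) between the fingers, the yellow bay about 13° short of the apron, and nothing visibly in the way. To find out whether the carousel or my gripper is being stopped, I'll try post 1 (at 244.7°) from the open side with shut fingers.

```bash
python3 - <<'E'
from h import *
s=ctrl.observe(); p=s["tcp_pos"]; y=s["tcp_rot"][2]; print(p,y)
q=[(.649,-.087,.135,-4),(.649,-.087,.062,-4)]
rows(p,y,[(p[0],p[1],.135,y)]+q)
print(px2w(cal("scene"),[[314.5,215]],.091))
rows(np.array([.649,-.087,.062]),-4,[(*(np.array(post(f,0)[:2])+[.021*np.cos(np.radians(f-270+180+180)),.021*np.sin(np.radians(f+90))]),.062,-4) for f in (244.7,240,236,232)])
E
```

```text
[0.61347705 0.08909991 0.06292187] -48.831635177603225
[0.0, 0.0, -0.36, 0.0]
[0.78, 0.446, -0.36, -0.996]
[0.78, 0.446, 0.005, -0.996]
[[ 0.61745992 -0.0759114   0.091     ]]
[-0.04, 0.001, 0.0, 0.0]
[-0.079, -0.007, 0.0, 0.0]
[-0.111, -0.016, 0.0, 0.0]
[-0.143, -0.028, 0.0, 0.0]
```

Request:
arm_command(
  steps=[
    [[0.35,0,0.03,-0.1,0],[0.35,0,0.03,-0.36,0],[0.1,0.2,0.12,-0.36,-0.25],[0,0.4,0.24,-0.36,-0.5],[0,0.6,0.35,-0.36,-0.75],[0,0.78,0.446,-0.36,-1],[0,0.78,0.446,-0.36,-1],[0,0.78,0.446,-0.2,-1],[0,0.78,0.446,0,-1],[0,0.78,0.446,0,-1]],
  ],
)

```text
time_s: 18.7
tcp_pos: [0.6505, -0.0828, 0.06]
tcp_rot: [-179.9, 0.4, -3.9]
wrist_force: [0.5, -0.2, -0.1]
grip_width: 0.001
grip_force: 0.0
```

Request:
arm_command(
  steps=[
    [[0,-0.02,0,0,0],[0,-0.04,0,0,0],[0,-0.06,-0.003,0,0],[0,-0.075,-0.006,0,0],[0,-0.075,-0.006,0,0]],
  ],
)

```text
time_s: 19.32
tcp_pos: [0.6388, -0.0825, 0.0639]
tcp_rot: [180.0, -0.1, -4.0]
wrist_force: [0.6, -0.4, 0.3]
grip_width: -0.002
grip_force: 0.2
```

```bash
python3 - <<'E'
from h import *
s=ctrl.observe(); print(s["tcp_pos"],s["tcp_rot"],s["wrist_force"],s["ft_torque"],s["grip_force"]); blue()
E
```

```text
[ 0.63883836 -0.08248723  0.06390015] [ 1.79995156e+02 -6.59520658e-02 -3.96648367e+00] [ 0.60479153 -0.40555987  0.26571443] [-0.06907517 -0.1230159  -0.0199003 ] 0.20372300874441862
[270 155  16  11  47] 77.3 0.1837
[269 165  18  18  72] 70.2 0.1203
[312 214   7  19  75] -115.6 0.0969
```

Request:
arm_command(
  steps=[
    [[0,-0.015,-0.004,0,0],[0,-0.03,-0.008,0,0],[0,-0.04,-0.012,0,0],[0,-0.05,-0.015,0,0],[0,-0.05,-0.015,0,0]],
  ],
)

```text
time_s: 20.0
tcp_pos: [0.6379, -0.0818, 0.0649]
tcp_rot: [179.8, -1.2, -4.0]
wrist_force: [17.7, -5.5, -11.2]
grip_width: 0.001
grip_force: 8.6
```

```bash
python3 - <<'E'
from h import *
s=ctrl.observe(); print(s["tcp_pos"],s["tcp_rot"],s["wrist_force"],s["ft_torque"],s["grip_force"]); blue()
E
```

```text
[ 0.63786887 -0.08175042  0.06485338] [179.75866686  -1.24431365  -3.95930216] [ 17.72122779  -5.52391807 -11.21361955] [-0.96158697 -2.7259363   0.05061743] 8.609012961387634
[270 155  16  11  47] 77.3 0.1837
[269 165  18  18  74] 70.2 0.1203
[312 214   6  19  73] -116.4 0.0965
```

The carousel itself stops cw at about +13°. I'll go overhead and sample the rim by code to find what blocks it.

Request:
arm_command(
  steps=[
    [[0,0.05,0,-0.1,0],[0,0.05,0,-0.4,0],[0,0.1,-0.2,-0.7,0],[0,0.31,-0.45,-1,0],[0,0.31,-0.45,-1,0],[0,0.31,-0.45,-1,0],[0,0.31,-0.45,-1,0]],
  ],
)

```text
time_s: 20.92
tcp_pos: [0.6952, 0.0063, 0.2613]
tcp_rot: [180.0, 0.2, -4.0]
wrist_force: [-0.3, -0.2, 0.2]
grip_width: -0.001
grip_force: 0.0
```

```bash
python3 - <<'E'
from h import *
s=ctrl.observe(); print(s["tcp_pos"],s["tcp_rot"],s["wrist_force"])
im,cl=snap("wrist","w9.png")
def samp(r,z,step=6):
    a=np.radians(np.arange(0,360,step)); P=np.c_[C[0]+r*np.cos(a),C[1]+r*np.sin(a),0*a+z]; u=w2px(cl,P).round().astype(int)
    return ["%02x%02x%02x"%tuple(im[v,x]) if 0<=x<560 and 0<=v<420 else "--" for x,v in u]
for r,z in ((.108,.028),(.1165,.02),(.122,.02),(.128,.02)):
    print(r); q=samp(r,z); [print(i*6,*q[i:i+10]) for i in range(0,60,10)]
hsv=cv2.cvtColor(im,cv2.COLOR_RGB2HSV)
for nm,lo,hi in (("orange",(5,180,90),(14,255,255)),("blue",(105,150,60),(125,255,255)),("yel",(20,180,80),(32,255,255))):
    n,l,st,ce=cv2.connectedComponentsWithStats(cv2.inRange(hsv,lo,hi))
    for i in range(1,n):
        if st[i,4]>15:
            p=px2w(cl,[ce[i]],.04)[0,:2]-C; print(nm,st[i],ce[i].round(0),np.degrees(np.arctan2(p[1],p[0])).round(1),np.hypot(*p).round(4))
E
```

```text
[0.69521302 0.00628535 0.26126649] [179.9593624    0.23231934  -3.96075109] [-0.33048665 -0.2348794   0.16094741]
0.108
0 b7afad ebe5e2 faf5f1 fbf5f2 fbf5f1 fbf5f1 fbf4f0 fbf3ef e6e5e9 ec8f2d
60 b8b8ba b7b7b8 b7b7b9 898383 a48f8a fbf2ee faf2ee fbf2ee faf2ee fbf1ed
120 fbf2ee 535978 c7c2c5 faf2ee faf2ee faf1ed 3c3837 3e3b37 535150 474444
180 908d8f 363435 33302b 37312e a9a6a8 aea5a1 aba2a0 aca39f aba2a1 aaa4a1
240 253c69 aba3a1 afa6a2 ada4a1 aea7a3 aea7a3 b1a8a5 afa7a3 a55a17 717374
300 717273 707374 757476 ee8a00 e1d9d7 fcf6f2 b5adaa b5aead b7afac b6b1ac
0.1165
0 5d5e5d 5c5b5a 4b4948 767372 5b5859 73716e 524e4c 8e8c8b 55514e dc7c1c
60 706865 6f6865 989391 838383 b5a29f c0b7b4 e7dfdc c2bbb7 efe6e3 e7dfdb
120 f1e9e5 e8e0dc 494f74 efe8e4 f5ede8 f6eeea 3c3837 3e3a34 3c3938 494343
180 7d7c7d 342c2a 302e29 41332a a09b97 a9a29e a59c9a aba39f a69e9b 8d888c
240 243c6d a39c9a a09795 847c7c 928b87 a69d9b a39b99 625c58 a85803 4c4a47
300 5e5a57 323033 44403f 49484a 3f403e 3c3e3b 393938 676665 605f60 605f5d
0.122
0 322f30 373330 3f3c3b 393635 3d3a38 3d3937 413c3c 403a3c 3f3938 3b3636
60 3b3537 3b3
[... 675 characters left out ...]
282a 22221e 211d20 222022 242424 1f2123 111517 151415
300 181417 151912 1a1719 211d1e 272025 191717 191c1b 231f1f 312f31 363435
orange [323 145  10  11  34] [327. 150.] -40.2 0.0961
orange [346 173  20  13  48] [355. 180.] -70.0 0.1019
blue [   0  128  125   70 2571] [ 66. 172.] 75.2 0.2739
blue [272 135   4   8  16] [274. 139.] 1.3 0.0916
blue [  0 136  83  40 426] [ 23. 154.] 73.0 0.3253
blue [  0 196  10   8  50] [  3. 200.] 83.6 0.3572
blue [ 28 207  29  27 137] [ 39. 222.] 88.5 0.3173
blue [ 94 219  17   5  28] [102. 221.] 89.0 0.234
blue [341 229  21  28 251] [351. 242.] -118.1 0.103
blue [215 268   8   8  51] [219. 272.] 131.1 0.1215
yel [267 230  38  28 640] [288. 241.] -170.9 0.0422
```

The annulus just outside the rim is clear. I'll go the other way round, ccw: bay 2 gets the second dish at +240°, and yellow comes in at +360°. First I'll fetch post 3 again and watch how freely it turns.

```bash
python3 - <<'E'
from h import *
s=ctrl.observe(); p=s["tcp_pos"]; y=-4
q=(*post(124.7,.063)[:3],-48); rows(p,y,[(q[0],q[1],.13,-48),q])
print("arc")
Q=np.array(q[:3]); rows(Q,-48,[(*post(f,.063)[:3],min(-4,max(-48,f-180))) for f in (128,135,142,149,156,163,170,177,183)])
print("arc2"); Q=np.array(post(183,.063)[:3]); rows(Q,-4,[(*post(f,.063)[:3],min(40,max(-4,f-180))) for f in (190,197,204,211,218,225,230,233.5,232.5)])
E
```

```text
[-0.458, -0.371, 0.653, 0.978]
[-0.458, -0.371, 0.988, 0.978]
arc
[-0.003, 0.027, 0.0, 0.0]
[-0.003, 0.085, 0.0, -0.067]
[0.003, 0.143, 0.0, -0.222]
[0.017, 0.199, 0.0, -0.378]
[0.037, 0.254, 0.0, -0.533]
[0.064, 0.305, 0.0, -0.689]
[0.097, 0.353, 0.0, -0.844]
[0.135, 0.396, 0.0, -0.978]
[0.172, 0.43, 0.0, -0.978]
arc2
[0.011, 0.057, 0.0, -0.311]
[0.028, 0.112, 0.0, -0.467]
[0.052, 0.165, 0.0, -0.622]
[0.082, 0.215, 0.0, -0.778]
[0.118, 0.26, 0.0, -0.933]
[0.16, 0.301, 0.0, -0.978]
[0.192, 0.326, 0.0, -0.978]
[0.216, 0.343, 0.0, -0.978]
[0.209, 0.338, 0.0, -0.978]
```

Request:
arm_command(
  steps=[
    [[0.45,-0.2,-0.15,0.2,0.25],[0.45,-0.4,-0.3,0.45,0.5],[0.45,-0.458,-0.371,0.6,0.75],[0.45,-0.458,-0.371,0.653,0.978],[0.45,-0.458,-0.371,0.653,0.978],[0.45,-0.458,-0.371,0.8,0.978],[0.45,-0.458,-0.371,0.98,0.978],[0.3,-0.458,-0.371,0.988,0.978],[0.26,-0.458,-0.371,0.988,0.978]],
  ],
)

```text
time_s: 22.1
tcp_pos: [0.6114, 0.0866, 0.0666]
tcp_rot: [-180.0, -0.0, -48.0]
wrist_force: [0.5, -0.2, 1.0]
grip_width: 0.262
grip_force: 0.0
```

Request:
arm_command(
  steps=[
    [[0.26,-0.003,0.027,0,0],[0.26,-0.003,0.085,0,-0.067],[0.26,0.003,0.143,0,-0.222],[0.26,0.003,0.143,0,-0.222],[0.26,-0.003,0.085,0,-0.067],[0.26,-0.003,0.027,0,0],[0.26,0,0,0,0],[0.26,0.006,-0.025,0,0],[0.26,0.01,-0.04,0,0],[0.26,0.01,-0.04,0,0]],
  ],
)

```text
time_s: 23.35
tcp_pos: [0.6136, 0.0888, 0.0653]
tcp_rot: [179.4, 0.2, -47.9]
wrist_force: [-8.6, -4.9, 8.3]
grip_width: 0.261
grip_force: 5.3
```

```bash
python3 - <<'E'
from h import *
s=ctrl.observe(); print(s["tcp_pos"],s["tcp_rot"],s["wrist_force"],s["ft_torque"],s["grip_force"]); blue()
p=s["tcp_pos"][:2]-C; print(np.degrees(np.arctan2(p[1],p[0])),np.hypot(*p))
E
```

```text
[0.61361737 0.08875967 0.06534287] [179.38068839   0.23714483 -47.89943157] [-8.6050132  -4.90597333  8.26091827] [-0.91127189  1.417077   -0.05837962] 5.2550433576107025
[283 155   5   6  15] 65.0 0.1666
[279 161   7   5  18] 72.4 0.1433
[277 165  10  11  38] 70.2 0.1203
[321 173   7  20  88] 6.3 0.0972
[268 197   5   8  28] 153.4 0.0961
[312 214   6  19  72] -116.4 0.0965
121.38435022871191 0.09424894488020645
```

It stops in exactly the same place, so it's a real limit that way. I'll sweep ccw.

Request:
arm_command(
  steps=[
    [[0.26,-0.013,0.067,0,0],[0.26,-0.013,0.125,0,-0.067],[0.26,-0.007,0.183,0,-0.222],[0.26,0.007,0.239,0,-0.378],[0.26,0.027,0.294,0,-0.533],[0.26,0.054,0.345,0,-0.689],[0.26,0.087,0.393,0,-0.844],[0.26,0.125,0.436,0,-0.978],[0.26,0.162,0.47,0,-0.978],[0.26,0.162,0.47,0,-0.978]],
  ],
)

```text
time_s: 24.65
tcp_pos: [0.57, 0.0033, 0.0658]
tcp_rot: [180.0, -0.1, -4.1]
wrist_force: [-0.6, 0.3, -0.3]
grip_width: 0.259
grip_force: 0.0
```

Request:
arm_command(
  steps=[
    [[0.26,0.011,0.057,0,-0.2],[0.26,0.028,0.112,0,-0.4],[0.26,0.052,0.165,0,-0.6],[0.26,0.082,0.215,0,-0.778],[0.26,0.118,0.26,0,-0.933],[0.26,0.16,0.301,0,-0.978],[0.26,0.192,0.326,0,-0.978],[0.26,0.216,0.343,0,-0.978],[0.26,0.209,0.338,0,-0.978]],
  ],
)

```text
time_s: 25.78
tcp_pos: [0.5968, -0.0578, 0.0644]
tcp_rot: [-178.6, 0.6, 40.0]
wrist_force: [-7.4, 4.3, 5.0]
grip_width: 0.266
grip_force: 4.3
```

```bash
python3 - <<'E'
from h import *
s=ctrl.observe(); print(s["tcp_pos"],s["tcp_rot"],s["wrist_force"],s["grip_force"]); blue()
p=s["tcp_pos"][:2]-C; print(np.degrees(np.arctan2(p[1],p[0])),np.hypot(*p))
print("arc"); Q=np.array(post(232.5,.063)[:3]); rows(Q,40,[(*post(f,.063)[:3],min(85,max(40,f-180))) for f in (236,243,250,257,264,271,278,285,292)])
print("arc2"); Q=np.array(post(292,.063)[:3]); rows(Q,85,[(*post(f,.063)[:3],min(130,max(85,f-180))) for f in (299,306,313,320,327,334,341,347,353.5,352.5)])
E
```

```text
[ 0.59679729 -0.05778474  0.06440375] [-178.57954174    0.55258915   39.96201113] [-7.36504682  4.25869529  5.01562107] 4.336696118116379
[269 165  18  31 151] 70.9 0.1209
[331 180   6  20  78] -16.3 0.0952
[298 215   6  19  75] -139.8 0.0967
-134.92098289476365 0.09332931265451007
arc
[0.007, 0.028, 0.0, -0.356]
[0.027, 0.083, 0.0, -0.511]
[0.052, 0.135, 0.0, -0.667]
[0.084, 0.183, 0.0, -0.822]
[0.122, 0.227, 0.0, -0.978]
[0.165, 0.266, 0.0, -1.0]
[0.212, 0.3, 0.0, -1.0]
[0.263, 0.328, 0.0, -1.0]
[0.317, 0.349, 0.0, -1.0]
arc2
[0.029, 0.05, 0.0, -0.756]
[0.065, 0.096, 0.0, -0.911]
[0.105, 0.137, 0.0, -1.0]
[0.151, 0.173, 0.0, -1.0]
[0.2, 0.204, 0.0, -1.0]
[0.253, 0.228, 0.0, -1.0]
[0.308, 0.245, 0.0, -1.0]
[0.357, 0.255, 0.0, -1.0]
[0.411, 0.259, 0.0, -1.0]
[0.403, 0.259, 0.0, -1.0]
```

Request:
arm_command(
  steps=[
    [[0.26,0,0,0,0],[0.26,0,0,0,0],[0.26,0,0,0,0],[0.26,0,0,0,0]],
  ],
)

```text
time_s: 26.32
tcp_pos: [0.6074, -0.0669, 0.0658]
tcp_rot: [180.0, -0.0, 40.0]
wrist_force: [-0.1, 0.5, 0.4]
grip_width: 0.255
grip_force: 0.0
```

```bash
python3 - <<'E'
from h import *
s=ctrl.observe(); print(s["tcp_pos"],s["tcp_rot"],s["wrist_force"],s["grip_force"],s["joints"],s["joint_torque"]); blue()
p=s["tcp_pos"][:2]-C; print(np.degrees(np.arctan2(p[1],p[0])),np.hypot(*p),post(232.5,.063))
E
```

```text
[ 0.60736326 -0.06686552  0.06583729] [ 1.79956635e+02 -3.28720477e-02  4.00041358e+01] [-0.05159505  0.52827209  0.41876727] 0.0 [-1.03636500e+01  2.74634931e+01  1.01400976e+02 -3.01266409e-03
  5.10811653e+01  3.96341181e+01] [ 5.72062621e-02 -4.35051870e+01 -2.24837494e+01  2.35400599e-03
 -8.04982526e-03  1.24605514e-03]
[270 155  16  11  47] 77.3 0.1837
[269 165  18  35 150] 70.7 0.1207
[328 177   5  16  64] -7.2 0.0957
[304 215   6  19  70] -129.8 0.0962
-126.36044430283992 0.09333814576600585 (np.float64(0.6048676642441715), np.float64(-0.06706856732766732), 0.063, 52.5)
```

That was only the detent being slow to enter; the carousel is now clicked at bay 3. I'll continue ccw.

Request:
arm_command(
  steps=[
    [[0.26,0.007,0.028,0,-0.2],[0.26,0.017,0.056,0,-0.4],[0.26,0.027,0.083,0,-0.511],[0.26,0.052,0.135,0,-0.667],[0.26,0.084,0.183,0,-0.822],[0.26,0.122,0.227,0,-0.978],[0.26,0.165,0.266,0,-1],[0.26,0.165,0.266,0,-1],[0.26,0.165,0.266,0,-1]],
  ],
)

```text
time_s: 27.5
tcp_pos: [0.6661, -0.0858, 0.0655]
tcp_rot: [-180.0, -0.0, 85.0]
wrist_force: [-0.4, -1.4, 0.5]
grip_width: 0.257
grip_force: 0.0
```

```bash
python3 - <<'E'
from h import *
s=ctrl.observe(); print(s["tcp_pos"],s["tcp_rot"],s["wrist_force"],s["grip_force"],s["joints"]); blue()
p=s["tcp_pos"][:2]-C; print(np.degrees(np.arctan2(p[1],p[0])),np.hypot(*p),post(271,.063))
E
```

```text
[ 0.66606639 -0.08579871  0.06549496] [-1.79976172e+02 -8.41625527e-03  8.49859713e+01] [-0.36706553 -1.41701449  0.50305426] 0.0 [-1.10567112e+01  3.30651958e+01  9.24265013e+01  7.19640924e-03
  5.45328849e+01 -6.04686111e+00]
[270 155  16  11  46] 77.3 0.1837
[269 165  18  18  70] 71.1 0.1211
[307 168   6  20  84] 34.8 0.0986
[268 197   6  19  63] 153.5 0.0956
[326 207   7  19  63] -86.9 0.0959
-87.95111048691152 0.09415890263472176 (np.float64(0.6643579786115419), np.float64(-0.08668553103985717), 0.063, 91)
```

ccw is free and the carousel is now at about 163°. On to bay 2.

```bash
python3 - <<'E'
from h import *
Q=np.array(post(271,.063)[:3]); rows(Q,85,[(*post(f,.063)[:3],min(130,max(85,f-180))) for f in (279,287,295,303,311,319,327,335,343)])
print("arc2"); Q=np.array(post(343,.063)[:3]); rows(Q,130,[(*post(f,.063)[:3],150) for f in (348,351,354,352.5)])
E
```

```text
[0.012, 0.065, 0.0, -0.311]
[0.032, 0.128, 0.0, -0.489]
[0.061, 0.188, 0.0, -0.667]
[0.098, 0.243, 0.0, -0.844]
[0.142, 0.292, 0.0, -1.0]
[0.193, 0.335, 0.0, -1.0]
[0.249, 0.37, 0.0, -1.0]
[0.31, 0.397, 0.0, -1.0]
[0.374, 0.415, 0.0, -1.0]
arc2
[0.024, 0.034, 0.0, -0.444]
[0.04, 0.053, 0.0, -0.444]
[0.057, 0.071, 0.0, -0.444]
[0.048, 0.062, 0.0, -0.444]
```

Request:
arm_command(
  steps=[
    [[0.26,0.012,0.065,0,-0.2],[0.26,0.032,0.128,0,-0.4],[0.26,0.061,0.188,0,-0.6],[0.26,0.098,0.243,0,-0.8],[0.26,0.142,0.292,0,-1],[0.26,0.193,0.335,0,-1],[0.26,0.249,0.37,0,-1],[0.26,0.31,0.397,0,-1],[0.26,0.374,0.415,0,-1]],
  ],
)

```text
time_s: 28.68
tcp_pos: [0.754, -0.023, 0.0655]
tcp_rot: [-179.4, 0.3, 130.2]
wrist_force: [-8.1, -25.7, 4.2]
grip_width: 0.259
grip_force: 11.5
```

Request:
arm_command(
  steps=[
    [[0.26,0.024,0.034,0,-0.2],[0.26,0.04,0.053,0,-0.4],[0.26,0.057,0.071,0,-0.444],[0.26,0.057,0.071,0,-0.444],[0.26,0.057,0.071,0,-0.444],[0.26,0.05,0.064,0,-0.444],[0.26,0.05,0.064,0,-0.444]],
  ],
)

```text
time_s: 29.55
tcp_pos: [0.7585, -0.002, 0.0656]
tcp_rot: [-180.0, -0.0, 150.0]
wrist_force: [-2.4, -1.8, 2.2]
grip_width: 0.26
grip_force: 1.5
```

```bash
python3 - <<'E'
from h import *
s=ctrl.observe(); print(s["tcp_pos"],s["tcp_rot"],s["wrist_force"],s["grip_force"],s["joints"]); blue()
p=s["tcp_pos"][:2]-C; print(np.degrees(np.arctan2(p[1],p[0])),np.hypot(*p))
E
```

```text
[ 0.75848078 -0.00199306  0.06555858] [-1.79977796e+02 -4.76460691e-02  1.50042863e+02] [-2.40111472 -1.78241558  2.22413617] 1.5477612242102623 [-3.43893536e+00  4.13967740e+01  7.83570042e+01  1.61719969e-03
  6.02987690e+01 -6.34826100e+01]
[269 165  18  35 145] 70.7 0.1207
[327 189   5   8  29] -39.2 0.0717
[304 215   6  19  71] -129.7 0.0962
-6.133739514847105 0.09633226186220349
```

Bay 2 has clicked in at the apron. Now the second dish.

Request:
arm_command(
  steps=[
    [[0.4,0,0,-0.25,0],[0.5,0,0,-0.5,0],[0.6,0.25,0,-0.65,-0.2],[0.8,0.5,-0.01,-0.65,-0.4],[1,0.75,-0.02,-0.65,-0.476],[1,0.975,-0.03,-0.65,-0.476],[1,0.975,-0.03,-0.65,-0.476]],
  ],
)

```text
time_s: 30.48
tcp_pos: [0.5842, 0.0924, 0.1954]
tcp_rot: [179.9, -0.1, 171.6]
wrist_force: [0.4, -0.5, 0.8]
grip_width: 1.004
grip_force: 0.0
```

Request:
arm_command(
  steps=[
    [[1,0.12,0.25,0,0],[1,0.24,0.5,0,0],[1,0.36,0.75,0,0],[1,0.47,0.98,0,0],[1,0.47,0.98,0,0],[1,0.47,0.98,0,0]],
  ],
)

```text
time_s: 31.22
tcp_pos: [0.524, 0.298, 0.1958]
tcp_rot: [180.0, 0.1, 171.5]
wrist_force: [0.6, 0.2, 0.8]
grip_width: 0.998
grip_force: 0.0
```

```bash
cat >> h.py <<'E'
def circ(name,z,lo=20,hi=45):
    st=ctrl.observe(); im=optics.read_camera(name); cl=cal(name,st)
    g=cv2.medianBlur(cv2.cvtColor(im,cv2.COLOR_RGB2GRAY),3)
    h=cv2.HoughCircles(g,cv2.HOUGH_GRADIENT,1,30,param1=120,param2=20,minRadius=lo,maxRadius=hi)
    print(st["tcp_pos"],st["tcp_rot"],st["wrist_force"])
    if h is not None:
        for x,y,r in h[0][:8]: print([x,y,r],im[int(y),min(559,int(x))],px2w(cl,[[x,y]],z)[0].round(4))
E
python3 - <<'E'
from h import *
circ("wrist",.015,18,40)
s=ctrl.observe(); print(w2px(cal("wrist",s),[[.525,.3265,.015]]))
im,cl=snap("scene","s10.png"); a=im[165:200,180:220].astype(int); m=(a.min(2)>110).astype(np.uint8)
n,l,st,ce=cv2.connectedComponentsWithStats(m); i=1+st[1:,4].argmax(); x,y,w,h,A=st[i]; print(st[i],px2w(cl,[[180+x+w/2-.5,165+y+h/2-.5]],.0075))
E
```

```text
[0.52404359 0.29798873 0.1958482 ] [1.79957083e+02 7.88880765e-02 1.71493126e+02] [0.55500348 0.19360226 0.7937368 ]
[np.float32(306.5), np.float32(192.5), np.float32(26.6)] [183 174 161] [0.5265 0.3274 0.015 ]
[np.float32(32.5), np.float32(209.5), np.float32(33.8)] [223 222 225] [0.4993 0.0129 0.015 ]
[np.float32(199.5), np.float32(148.5), np.float32(27.3)] [185  48  42] [0.4609 0.2186 0.015 ]
[np.float32(231.5), np.float32(249.5), np.float32(23.5)] [211  22   5] [0.582  0.2302 0.015 ]
[np.float32(51.5), np.float32(282.5), np.float32(35.0)] [147 149 151] [0.5921 0.0012 0.015 ]
[np.float32(96.5), np.float32(285.5), np.float32(33.8)] [223 213 209] [0.6043 0.0552 0.015 ]
[np.float32(285.5), np.float32(320.5), np.float32(28.1)] [162 170 158] [0.6888 0.2798 0.015 ]
[[306.27141438 191.26465718]]
[  9   9  20  15 216] [[0.52761335 0.33002724 0.0075    ]]
```

```bash
python3 - <<'E'
from h import *
print(px2w(cal("scene"),[[222,167]],0), px2w(cal("side"),[[190,300]],0))
E
```

```text
[[0.62864007 0.34279089 0.        ]] [[0.62610481 0.33827077 0.        ]]
```

The bottle stands 10 cm away, so there's room. I'll descend and grip.

Request:
arm_command(
  steps=[
    [[1,0.01,0.147,0.2,0],[1,0.01,0.147,0.5,0],[1,0.01,0.147,0.75,0],[1,0.01,0.147,0.9,0],[1,0.01,0.147,0.96,0],[1,0.01,0.147,0.96,0],[0.8,0.01,0.147,0.96,0],[0.65,0.01,0.147,0.96,0],[0.6,0.01,0.147,0.96,0],[0.6,0.01,0.147,0.96,0]],
  ],
  grip_force=30,
)

```text
time_s: 32.58
tcp_pos: [0.5273, 0.3276, 0.0062]
tcp_rot: [179.9, 0.2, 171.5]
wrist_force: [-0.4, -1.4, 7.9]
grip_width: 0.681
grip_force: 31.7
```

Request:
arm_command(
  steps=[
    [[0.6,0,0,0,0],[0.6,0,0,0,0],[0.6,0,0,0,0],[0.6,0,0,-0.1,0],[0.6,0,0,-0.25,0],[0.6,0,0,-0.4,0],[0.6,0,0,-0.4,0]],
  ],
)

```text
time_s: 33.45
tcp_pos: [0.5282, 0.3284, 0.088]
tcp_rot: [179.7, 0.4, 171.5]
wrist_force: [-0.0, 0.3, 0.1]
grip_width: 0.679
grip_force: 32.2
```

```bash
python3 - <<'E'
from h import *
s=ctrl.observe(); print(s["tcp_pos"],s["tcp_rot"],s["wrist_force"],s["grip_width"])
rows(s["tcp_pos"],171.5,[(.4926,.0345,.08,171.4)])
circ("wrist",.025+s["tcp_pos"][2]-.019,30,80)
E
```

```text
[0.5281736  0.32841462 0.08803839] [179.71951184   0.3697549  171.45710845] [-0.01248302  0.26779098  0.1466925 ] 0.6786312061411564
[-0.041, -1.48, 0.04, 0.002]
[0.5281736  0.32841462 0.08803839] [179.71951184   0.3697549  171.45710845] [-0.01248302  0.26779098  0.1466925 ]
[np.float32(283.5), np.float32(267.5), np.float32(56.1)] [217 207 194] [0.5275 0.33   0.094 ]
[np.float32(113.5), np.float32(153.5), np.float32(37.7)] [222  57  49] [0.4588 0.2612 0.094 ]
[np.float32(434.5), np.float32(368.5), np.float32(40.2)] [30 34 37] [0.6041 0.4068 0.094 ]
```

Request:
arm_command(
  steps=[
    [[0.6,-0.01,-0.2,0,0],[0.6,-0.02,-0.4,0,0],[0.6,-0.02,-0.6,0,0],[0.6,-0.02,-0.75,0,0],[0.6,-0.02,-0.75,0,0]],
  ],
)

```text
time_s: 34.12
tcp_pos: [0.5051, 0.1759, 0.0822]
tcp_rot: [-179.9, -0.2, 171.3]
wrist_force: [0.3, 0.0, -0.9]
grip_width: 0.673
grip_force: 32.3
```

Request:
arm_command(
  steps=[
    [[0.6,-0.01,-0.2,0,0],[0.6,-0.02,-0.4,0,0],[0.6,-0.021,-0.6,0,0],[0.6,-0.021,-0.73,0,0],[0.6,-0.021,-0.73,0,0],[0.6,-0.021,-0.73,0,0]],
  ],
)

```text
time_s: 34.88
tcp_pos: [0.4898, 0.0338, 0.0834]
tcp_rot: [180.0, -0.0, 171.5]
wrist_force: [0.4, 0.7, -0.3]
grip_width: 0.68
grip_force: 32.3
```

```bash
python3 - <<'E'
from h import *
s=ctrl.observe(); print(s["tcp_pos"],s["tcp_rot"],s["wrist_force"],s["grip_width"])
rows(s["tcp_pos"],171.5,[(.4926,.0345,.035,171.4)])
circ("wrist",.025+s["tcp_pos"][2]-.019,45,70); blue()
E
```

```text
[0.48975876 0.03384412 0.08342702] [ 1.79966281e+02 -1.30117632e-02  1.71464928e+02] [ 0.4092326   0.72029054 -0.2913401 ] 0.6796968805758955
[-0.014, 0.005, 0.242, 0.002]
[0.48975876 0.03384412 0.08342702] [ 1.79966281e+02 -1.30117632e-02  1.71464928e+02] [ 0.4092326   0.72029054 -0.2913401 ]
[np.float32(276.5), np.float32(269.5), np.float32(53.8)] [222 211 199] [0.4897 0.0317 0.0894]
[np.float32(227.5), np.float32(39.5), np.float32(46.3)] [255 187   0] [0.3822 0.0275 0.0894]
[np.float32(282.5), np.float32(236.5), np.float32(45.7)] [222 213 200] [0.4723 0.0374 0.0894]
[269 166  18  34 151] 72.7 0.1175
[262 176   6   9  29] 109.0 0.1296
[327 177   6  20  79] -7.2 0.0957
[304 215   6  19  71] -129.4 0.0962
```

Request:
arm_command(
  steps=[
    [[0.6,-0.014,0.005,0.12,0],[0.6,-0.014,0.005,0.2,0],[0.6,-0.014,0.005,0.23,0],[0.6,-0.014,0.005,0.24,0],[0.6,-0.014,0.005,0.24,0],[0.72,-0.014,0.005,0.24,0],[0.9,-0.014,0.005,0.24,0],[1,-0.014,0.005,0.2,0],[1,-0.014,0.005,0,0],[1,-0.014,0.005,-0.1,0]],
  ],
)

```text
time_s: 36.22
tcp_pos: [0.4939, 0.0334, 0.1061]
tcp_rot: [180.0, 0.2, 171.4]
wrist_force: [0.7, 0.2, -0.2]
grip_width: 0.999
grip_force: 0.0
```

Request:
arm_command(
  steps=[
    [[0.5,0.13,0,0,0],[0,0.27,0,0,0],[0,0.27,0,0.1,0],[0,0.27,0,0.2,0],[0,0.27,0,0.33,0],[0,0.27,0,0.348,0],[0,0.27,0,0.348,0]],
  ],
)

```text
time_s: 37.1
tcp_pos: [0.4394, 0.0414, 0.0346]
tcp_rot: [180.0, 0.0, 171.4]
wrist_force: [-0.0, 1.2, -0.0]
grip_width: 0.002
grip_force: 0.0
```

```bash
python3 - <<'E'
from h import *
s=ctrl.observe(); print(s["tcp_pos"],s["tcp_rot"],s["wrist_force"],s["grip_width"]); print(np.hypot(*(s["tcp_pos"][:2]-C)))
u=np.array([np.cos(np.radians(171.4)),np.sin(np.radians(171.4))])
rows(s["tcp_pos"],171.4,[(*(C+u*r),.034,171.4) for r in (.2,.12,.106,.0985)])
for n in ("scene","side"):
    im,cl=snap(n,n+"11.png"); q=w2px(cl,[[.4926,.0345,.043]])[0].astype(int); a=im[q[1]-25:q[1]+25,q[0]-30:q[0]+30].astype(int)
    m=((a[:,:,0]-a[:,:,2]>12)&(a[:,:,0]-a[:,:,1]<40)&(a.min(2)>90)).astype(np.uint8); k,l,st,ce=cv2.connectedComponentsWithStats(m); i=1+st[1:,4].argmax(); x,y,w,h,A=st[i]; print(n,st[i],px2w(cl,[[q[0]-30+x+w/2-.5,q[1]-25+y+h/2-.5]],.041))
E
```

```text
[0.43940866 0.04144504 0.03456893] [1.79996043e+02 2.12779490e-02 1.71443674e+02] [-2.20260407e-02  1.20430201e+00 -4.30714951e-04] 0.0019084750967826652
0.22573793768438444
[-0.129, 0.003, 0.003, 0.0]
[-0.529, 0.003, 0.003, 0.0]
[-0.599, 0.003, 0.003, 0.0]
[-0.636, 0.003, 0.003, 0.0]
scene [ 22  21  19  15 210] [[0.48752404 0.02784654 0.041     ]]
side [ 21  24  19  12 183] [[0.48673244 0.04631809 0.041     ]]
```

The dish is on the ring. I'll push it in.

Request:
arm_command(
  steps=[
    [[0,-0.08,0.003,0,0],[0,-0.14,0.003,0,0],[0,-0.2,0.003,0,0],[0,-0.26,0.003,0,0],[0,-0.32,0.003,0,0],[0,-0.38,0.003,0,0],[0,-0.44,0.003,0,0],[0,-0.5,0.003,0,0],[0,-0.54,0.003,0,0],[0,-0.56,0.003,0,0]],
  ],
)

```text
time_s: 38.45
tcp_pos: [0.5508, 0.0253, 0.0342]
tcp_rot: [180.0, 0.0, 171.4]
wrist_force: [-1.0, 0.7, 0.9]
grip_width: 0.0
grip_force: 0.3
```

Request:
arm_command(
  steps=[
    [[0,-0.02,0,0,0],[0,-0.04,0,0,0],[0,-0.055,0,0,0],[0,-0.066,0,0,0],[0,-0.073,0,0,0],[0,-0.073,0,0,0]],
  ],
)

```text
time_s: 39.2
tcp_pos: [0.5645, 0.0232, 0.0341]
tcp_rot: [180.0, 0.0, 171.4]
wrist_force: [-0.4, 0.8, 0.3]
grip_width: 0.0
grip_force: 0.0
```

```bash
python3 - <<'E'
from h import *
s=ctrl.observe(); print(s["tcp_pos"],s["tcp_rot"],s["wrist_force"],s["grip_force"]); print(np.hypot(*(s["tcp_pos"][:2]-C))); blue()
E
```

```text
[0.5644795  0.02321761 0.03409435] [1.79999359e+02 1.12390251e-02 1.71449863e+02] [-0.44679077  0.79244416  0.27637123] 0.0
0.09934687986224063
[327 177   6  20  81] -7.2 0.0957
[304 215   6  19  71] -129.7 0.0962
```

Same depth as before. I'll nudge to confirm the stop, then back off.

Request:
arm_command(
  steps=[
    [[0,-0.004,0,0,0],[0,-0.008,0,0,0],[0,-0.011,0,0,0],[0,-0.011,0,0,0]],
  ],
)

```text
time_s: 39.75
tcp_pos: [0.5647, 0.0231, 0.0337]
tcp_rot: [-180.0, -0.2, 171.5]
wrist_force: [-4.7, 0.4, 3.2]
grip_width: -0.002
grip_force: 2.6
```

Request:
arm_command(
  steps=[
    [[0,0.1,0,0,0],[0,0.25,0,0,0],[0,0.35,0,-0.1,0],[0,0.35,0,-0.4,0],[0,0.35,0,-0.7,0],[0,0.35,0,-0.7,0]],
  ],
)

```text
time_s: 40.5
tcp_pos: [0.5034, 0.0331, 0.1806]
tcp_rot: [179.9, 0.9, 171.5]
wrist_force: [0.8, 0.3, -0.0]
grip_width: -0.0
grip_force: 0.0
```

```bash
cat >> h.py <<'E'
def cream(n,fn):
    im,cl=snap(n,fn); out=[]
    a=im.astype(int); m=((a[:,:,0]-a[:,:,2]>10)&(a[:,:,0]-a[:,:,2]<60)&(a[:,:,0]-a[:,:,1]<30)&(a.min(2)>110)).astype(np.uint8)
    m=cv2.morphologyEx(m,cv2.MORPH_OPEN,np.ones((3,3),np.uint8)); k,l,st,ce=cv2.connectedComponentsWithStats(m)
    for i in range(1,k):
        x,y,w,h,A=st[i]; p=px2w(cl,[[x+w/2-.5,y+h/2-.5]],.041)[0,:2]; d=p-C
        if A>60 and np.hypot(*d)<.13: print(n,st[i],np.degrees(np.arctan2(d[1],d[0])).round(1),np.hypot(*d).round(4))
    hsv=cv2.cvtColor(im,cv2.COLOR_RGB2HSV); k,l,st,ce=cv2.connectedComponentsWithStats(cv2.inRange(hsv,(4,170,90),(15,255,255)))
    for i in range(1,k):
        p=px2w(cl,[ce[i]],.045)[0,:2]-C
        if st[i,4]>4 and np.hypot(*p)<.13: print(n,"orange",st[i],np.degrees(np.arctan2(p[1],p[0])).round(1),np.hypot(*p).round(4))
E
python3 - <<'E'
from h import *
s=ctrl.observe(); print(s["tcp_pos"],s["wrist_force"]); cream("scene","s12.png"); cream("side","d12.png"); blue()
E
```

```text
[0.50344638 0.03313233 0.18057356] [ 0.81840247  0.34579199 -0.0337985 ]
scene [314 207  18  13 183] -76.3 0.0622
scene [277 208  19  14 188] 176.2 0.0626
scene [280 218  25  20 244] -153.3 0.0949
scene [302 221  25  18 216] -118.3 0.0998
scene orange [266 213   6   1   6] 158.3 0.1036
side [253 204  16   8  98] -76.6 0.0458
side [272 206  11  10  87] -126.3 0.0693
side [263 221  17  10 120] 162.9 0.0708
side orange [254 194   4   6   9] -57.5 0.1042
side orange [269 195   5   4   9] -82.8 0.1125
[262 151  24  15  65] 79.8 0.2127
[269 165  18  35 151] 70.7 0.1207
[327 177   6  20  80] -7.2 0.0957
[261 178   7   7  28] 111.3 0.1203
[304 215   6  19  71] -129.7 0.0962
```

```bash
python3 - <<'E'
from h import *
a=cv2.imread("pics/x2.png").astype(int); b=cv2.imread("pics/s12.png").astype(int)
d=np.abs(a-b).max(2)[196:230,260:296]; print(d.mean(), (d>50).sum()); ys,xs=np.where(d>50); print(list(zip(xs+260,ys+196))[:25])
s=ctrl.observe(); p=s["tcp_pos"]
q=post(111.4,.063); rows(p,171.5,[(q[0],q[1],.13,126.5),(q[0],q[1],.063,126.5)])
print("arc"); Q=np.array(q[:3]); rows(Q,126.5,[(*post(f,.063)[:3],min(171.5,max(126.5,f))) for f in (115,120,127,134,141,148,155,162,169)])
print("arc2"); Q=np.array(post(169,.063)[:3]); rows(Q,171.5,[(*post(f,.063)[:3],min(216,max(171.5,f))) for f in (176,183,190,197,204,211,218,225,232,234)])
E
```

```text
11.856209150326798 109
[(np.int64(291), np.int64(196)), (np.int64(292), np.int64(196)), (np.int64(294), np.int64(196)), (np.int64(295), np.int64(196)), (np.int64(261), np.int64(197)), (np.int64(265), np.int64(197)), (np.int64(266), np.int64(197)), (np.int64(291), np.int64(197)), (np.int64(294), np.int64(197)), (np.int64(295), np.int64(197)), (np.int64(261), np.int64(198)), (np.int64(265), np.int64(198)), (np.int64(266), np.int64(198)), (np.int64(267), np.int64(198)), (np.int64(295), np.int64(198)), (np.int64(265), np.int64(199)), (np.int64(266), np.int64(199)), (np.int64(265), np.int64(200)), (np.int64(294), np.int64(204)), (np.int64(295), np.int64(204)), (np.int64(295), np.int64(205)), (np.int64(276), np.int64(206)), (np.int64(277), np.int64(206)), (np.int64(275), np.int64(207)), (np.int64(276), np.int64(207))]
[-0.6, 0.411, 0.218, 1.0]
[-0.6, 0.411, 0.553, 1.0]
arc
[0.007, -0.029, 0.0, 0.0]
[0.013, -0.07, 0.0, 0.0]
[0.016, -0.128, 0.0, -0.011]
[0.012, -0.186, 0.0, -0.167]
[0.001, -0.243, 0.0, -0.322]
[-0.017, -0.298, 0.0, -0.478]
[-0.041, -0.35, 0.0, -0.633]
[-0.072, -0.4, 0.0, -0.789]
[-0.108, -0.445, 0.0, -0.944]
arc2
[-0.001, -0.058, 0.0, -0.1]
[-0.009, -0.115, 0.0, -0.256]
[-0.024, -0.171, 0.0, -0.411]
[-0.046, -0.225, 0.0, -0.567]
[-0.074, -0.276, 0.0, -0.722]
[-0.108, -0.323, 0.0, -0.878]
[-0.148, -0.365, 0.0, -0.989]
[-0.192, -0.403, 0.0, -0.989]
[-0.241, -0.434, 0.0, -0.989]
[-0.255, -0.442, 0.0, -0.989]
```

```bash
python3 - <<'E'
import cv2,numpy as np
a=cv2.imread("pics/x2.png"); b=cv2.imread("pics/s12.png")
for n,i in(("old",a),("new",b)):
    h=cv2.cvtColor(i,cv2.COLOR_BGR2HSV)[204:230,262:290]; m=(h[:,:,0]<14)&(h[:,:,1]>110)&(h[:,:,2]>70)
    ys,xs=np.where(m); print(n,sorted(zip((xs+262).tolist(),(ys+204).tolist())))
E
```

```text
old [(265, 213), (266, 213), (267, 213), (268, 212), (268, 213), (269, 213), (270, 213), (271, 212), (271, 213), (271, 214), (272, 208), (272, 209), (272, 210), (272, 211), (272, 212), (272, 213), (272, 214), (275, 223), (275, 224), (276, 223), (276, 224), (277, 223), (277, 224), (278, 223), (278, 224), (279, 223), (279, 224), (280, 224), (281, 223), (281, 224), (282, 219), (282, 220), (282, 221), (282, 222), (282, 223), (282, 224)]
new [(265, 213), (266, 213), (267, 213), (268, 213), (269, 213), (269, 214), (270, 213), (270, 214), (271, 212), (271, 213), (271, 214), (272, 209), (272, 210), (272, 211), (272, 212), (272, 213), (272, 214), (275, 223), (275, 224), (276, 223), (276, 224), (277, 223), (277, 224), (278, 223), (278, 224), (279, 223), (279, 224), (280, 224), (281, 223), (281, 224), (282, 219), (282, 220), (282, 221), (282, 222), (282, 223), (282, 224)]
```

The teeth pixels match those of the first loaded bay, so this catch is down too. Now the last turn, to bring yellow to the apron.

Request:
arm_command(
  steps=[
    [[0.45,-0.2,0.14,0,0.25],[0.45,-0.4,0.27,0,0.5],[0.45,-0.6,0.411,0.1,0.75],[0.45,-0.6,0.411,0.218,1],[0.45,-0.6,0.411,0.218,1],[0.45,-0.6,0.411,0.4,1],[0.45,-0.6,0.411,0.54,1],[0.3,-0.6,0.411,0.54,1],[0.26,-0.6,0.411,0.54,1]],
  ],
)

```text
time_s: 41.78
tcp_pos: [0.6287, 0.0966, 0.0671]
tcp_rot: [179.9, 0.0, 126.5]
wrist_force: [-0.0, -0.2, 0.4]
grip_width: 0.258
grip_force: 0.0
```

Request:
arm_command(
  steps=[
    [[0.26,0.007,-0.029,0,0],[0.26,0.013,-0.07,0,0],[0.26,0.016,-0.128,0,-0.011],[0.26,0.012,-0.186,0,-0.167],[0.26,0.001,-0.243,0,-0.322],[0.26,-0.017,-0.298,0,-0.478],[0.26,-0.041,-0.35,0,-0.633],[0.26,-0.072,-0.4,0,-0.789],[0.26,-0.108,-0.445,0,-0.944],[0.26,-0.108,-0.445,0,-1]],
  ],
)

```text
time_s: 43.02
tcp_pos: [0.5695, 0.0257, 0.0673]
tcp_rot: [-180.0, 0.1, 171.5]
wrist_force: [0.3, 0.5, -0.8]
grip_width: 0.265
grip_force: 0.0
```

```bash
python3 - <<'E'
from h import *
s=ctrl.observe(); print(s["tcp_pos"],s["tcp_rot"],s["wrist_force"],s["joints"][5]); p=s["tcp_pos"][:2]-C; print(np.degrees(np.arctan2(p[1],p[0]))); blue()
E
```

```text
[0.56945435 0.02568619 0.067315  ] [-1.79999736e+02  8.48284391e-02  1.71520248e+02] [ 0.27421798  0.49343264 -0.84114613] -83.2997231499797
169.43815433841434
[298 168   6  19  80] 49.6 0.0966
[331 201   7  20  68] -70.6 0.0937
[272 214   6   9  32] -174.3 0.1225
```

Request:
arm_command(
  steps=[
    [[0.26,-0.001,-0.058,0,-0.1],[0.26,-0.009,-0.115,0,-0.256],[0.26,-0.024,-0.171,0,-0.411],[0.26,-0.046,-0.225,0,-0.567],[0.26,-0.074,-0.276,0,-0.722],[0.26,-0.108,-0.323,0,-0.878],[0.26,-0.128,-0.345,0,-0.989],[0.26,-0.148,-0.365,0,-0.989],[0.26,-0.148,-0.365,0,-0.989]],
  ],
)

```text
time_s: 44.2
tcp_pos: [0.5883, -0.0504, 0.0666]
tcp_rot: [-179.9, 0.0, -144.1]
wrist_force: [0.3, -0.3, 0.8]
grip_width: 0.26
grip_force: 0.0
```

```bash
python3 - <<'E'
from h import *
s=ctrl.observe(); print(s["tcp_pos"],s["tcp_rot"],s["wrist_force"],s["joints"][5]); p=s["tcp_pos"][:2]-C; print(np.degrees(np.arctan2(p[1],p[0]))); blue()
Q=np.array(post(218,.063)[:3]); rows(Q,216,[(*post(f,.063)[:3],216) for f in (220,222,225,228,231,234,232.5)])
E
```

```text
[ 0.58831698 -0.05040885  0.06663151] [-1.79947532e+02  4.47206930e-02 -1.44140558e+02] [ 0.33138362 -0.26831284  0.76591044] -134.97397515668968
-141.71675855561085
[270 155  15  11  43] 77.3 0.1837
[269 167  17  21 120] 75.0 0.1147
[331 182   7  20  85] -21.8 0.0948
[295 215   6  19  68] -144.3 0.0978
[-0.001, -0.017, 0.0, 0.0]
[-0.002, -0.033, 0.0, 0.0]
[-0.006, -0.058, 0.0, 0.0]
[-0.01, -0.082, 0.0, 0.0]
[-0.016, -0.106, 0.0, 0.0]
[-0.023, -0.13, 0.0, 0.0]
[-0.019, -0.118, 0.0, 0.0]
```

Request:
arm_command(
  steps=[
    [[0.26,-0.001,-0.017,0,0],[0.26,-0.002,-0.033,0,0],[0.26,-0.006,-0.058,0,0],[0.26,-0.01,-0.082,0,0],[0.26,-0.016,-0.106,0,0],[0.26,-0.019,-0.118,0,0],[0.26,-0.019,-0.118,0,0],[0.26,-0.019,-0.118,0,0]],
  ],
)

```text
time_s: 45.25
tcp_pos: [0.5913, -0.0553, 0.0652]
tcp_rot: [178.0, -0.8, -144.2]
wrist_force: [-24.3, 27.0, 27.1]
grip_width: 0.263
grip_force: 18.9
```

```bash
python3 - <<'E'
from h import *
s=ctrl.observe(); print(s["tcp_pos"],s["tcp_rot"],s["wrist_force"]); p=s["tcp_pos"][:2]-C; print(np.degrees(np.arctan2(p[1],p[0]))); blue()
E
```

```text
[ 0.59129618 -0.05529123  0.06524878] [ 177.9662861    -0.83427694 -144.23659643] [-24.27914007  26.99100691  27.09598079]
-138.31219125254523
[270 155  16  11  43] 77.3 0.1837
[269 165  19  30 139] 70.2 0.1203
[330 181   8  20  83] -19.2 0.0955
[296 215   6  19  79] -143.1 0.0975
```

It's blocked again about 13° short of yellow, at the mirror image of the first stop. There was also a force peak at the same offset when bay 2 came in. I'll ease off, lift, and examine the apron-rim gap by code.

Request:
arm_command(
  steps=[
    [[0.26,0.01,0.06,0,0],[0.3,0.01,0.08,0,0],[0.45,0.01,0.08,-0.2,0],[0.3,0.01,0.08,-0.5,0.2],[0,0.01,0,-0.7,0.4],[0,-0.1,-0.1,-0.7,0.6],[0,-0.2,-0.22,-0.7,0.8],[0,-0.2,-0.22,-0.7,0.985],[0,-0.2,-0.22,-0.7,0.985],[0,-0.2,-0.22,-0.7,0.985]],
  ],
)

```text
time_s: 46.55
tcp_pos: [0.6631, -0.0796, 0.206]
tcp_rot: [-180.0, 0.0, 171.7]
wrist_force: [0.3, 0.5, -1.1]
grip_width: -0.002
grip_force: 0.0
```

```bash
python3 - <<'E'
from h import *
s=ctrl.observe(); print(s["tcp_pos"],s["tcp_rot"],s["wrist_force"]); blue()
im,cl=snap("wrist","w13.png"); hsv=cv2.cvtColor(im,cv2.COLOR_RGB2HSV)
def ch(x,y):
    if not(0<=x<560 and 0<=y<420): return ' '
    h,s_,v=hsv[y,x]
    if s_>130 and v>70: return 'o' if h<16 or h>170 else 'y' if h<35 else 'b' if 95<h<130 else '?'
    return '.' if v<60 else ':' if v<110 else '-' if v<170 else '+' if v<225 else '#'
for r in range(132,70,-3):
    print(r,''.join(ch(*w2px(cl,[[C[0]+r/1e3*np.cos(a),C[1]+r/1e3*np.sin(a),.035]])[0].round().astype(int)) for a in np.radians(np.arange(120,230,1.0))))
E
```

```text
[ 0.66312749 -0.07956659  0.20597574] [-1.79984864e+02  2.16438081e-02  1.71718420e+02] [ 0.32613878  0.45746436 -1.06170933]
[269 165  18  30 149] 70.7 0.1207
[331 182   7  20  82] -21.7 0.0943
[295 214   7  20  72] -143.0 0.0937
132 ...........................-++++++++--+####+#+++#++++++##++####+++---+###+++++:.............................:.
129 ...........................:+++++++++-+++++#+##+#+####++###+####+++++++#++++-:::..............................
126 ............................::-++++++-+###+#+###++##++++######++#++++--++-::::................................
123 ..............................:::---:-++++###################+#++++--:::::::..................................
120 ...............................:::::::--+++++++++++++++++++++++--:::::::......................................
117 .....................oyyoo.........:::::::::::---+---------:::::::::................:....::::::::.:....::::.::
114 ..................:+-ooyoy:y:.......:.::-:::::-oyooyyy+-:+---++-+-+-++--++-++++++++++++++++++++++-------------
111 -+++----++++++++++++-ooyyyyyyyyyy++++++++++y+yyyyyoyyy++-+++
[... 835 characters left out ...]
bbbbbbbb--------
87 +++++++++++++++++-+yyyyyyyyyyyyyyyyyyyyyyyyyyyyyyy+++-yyyyy++--++++++++++++++++++++++++++++++++++++++-++------
84 +++++++++++++++++-+yyyyyyyyyyyyyyyyyyyyyyyyyyyyyyyy++-yyyyy+++--++++++++++++++++++++++++++++++++++++++++++++++
81 +++++++++++++++--+yyyyyyyyyyyyyyyyyyyyyyyyyyyyyyyyy++++yyyyy+++--+++++++++++++++++++++++++++++++++++++++++++++
78 +++++++++++++++-+yyyyyyyyyyyyyyyyyyyyyyyyyyyyyyyyyyy+++yyyyyy+++--++++++++++++++++++++++++++++++++++++++++++++
75 ++++++++++++++-+yyyyyyyyyyyyyyyyyyyyyyyyyyyyyyyyyyyy++++yyyyyy+++--+++++++++++++++++++++++++++++++++++++++++++
72 ++++++++++++---yyyyyyyyyyyyyyyyyyyyyyyyyyyyyyyyyyyyyy++++yyyyyyy++--++++++++++++++++++++++++++++++++++++++++++
```

Nothing lies in the gap. The bay's arms are at about 142° and 169°, and the rim is clean, so this looks like a stiff bump at ±13° that bay 2 also met and passed. I'll take the post lower down, where the grip is stiffer, and lean on it steadily.

```bash
python3 - <<'E'
from h import *
s=ctrl.observe(); p=s["tcp_pos"]; q=post(218.5,.046)
rows(p,171.7,[(q[0],q[1],.206,216.5),(q[0],q[1],.046,216.5)])
Q=np.array(q[:3]); print(); rows(Q,216.5,[(*post(f,.046)[:3],216.5) for f in (222,225,228,231,234,237,240)])
E
```

```text
[0.39, 0.087, 0.001, -0.996]
[0.39, 0.087, 0.801, -0.996]

[-0.002, -0.029, 0.0, 0.0]
[-0.005, -0.054, 0.0, 0.0]
[-0.009, -0.078, 0.0, 0.0]
[-0.015, -0.102, 0.0, 0.0]
[-0.022, -0.126, 0.0, 0.0]
[-0.03, -0.15, 0.0, 0.0]
[-0.039, -0.173, 0.0, 0.0]
```

Request:
arm_command(
  steps=[
    [[0.45,0.2,0.04,0,-0.24],[0.45,0.39,0.087,0,-0.48],[0.45,0.39,0.087,0.1,-0.7],[0.45,0.39,0.087,0.3,-0.9],[0.45,0.39,0.087,0.4,-0.996],[0.45,0.39,0.087,0.6,-0.996],[0.45,0.39,0.087,0.79,-0.996],[0.3,0.39,0.087,0.79,-0.996],[0.26,0.39,0.087,0.79,-0.996],[0.26,0.39,0.087,0.79,-0.996]],
  ],
)

```text
time_s: 47.9
tcp_pos: [0.5904, -0.0509, 0.0505]
tcp_rot: [-179.8, 0.2, -143.5]
wrist_force: [-0.8, -0.7, 0.1]
grip_width: 0.259
grip_force: 0.0
```

Request:
arm_command(
  steps=[
    [[0.26,-0.002,-0.029,0,0],[0.26,-0.005,-0.054,0,0],[0.26,-0.009,-0.078,0,0],[0.26,-0.009,-0.078,0,0],[0.26,-0.009,-0.078,0,0]],
  ],
)

```text
time_s: 48.52
tcp_pos: [0.5925, -0.0549, 0.049]
tcp_rot: [178.9, -0.3, -143.7]
wrist_force: [-14.3, 18.0, 17.3]
grip_width: 0.264
grip_force: 11.7
```

```bash
python3 - <<'E'
from h import *
s=ctrl.observe(); print(s["tcp_pos"],s["tcp_rot"],s["wrist_force"]); p=s["tcp_pos"][:2]-C; print(np.degrees(np.arctan2(p[1],p[0]))); blue()
E
```

```text
[ 0.59254821 -0.05489472  0.04898582] [ 178.91121125   -0.32459912 -143.69325193] [-14.30954326  17.97321112  17.30290015]
-137.98657841924765
[270 155  16  11  48] 77.3 0.1837
[269 165  18  31 151] 70.7 0.1207
[330 181   7  20  81] -19.2 0.0955
[296 215   7  19  79] -142.3 0.0973
```

Request:
arm_command(
  steps=[
    [[0.26,-0.004,-0.02,0,0],[0.26,-0.008,-0.035,0,0],[0.26,-0.012,-0.048,0,0],[0.26,-0.012,-0.048,0,0],[0.26,-0.012,-0.048,0,0],[0.26,-0.012,-0.048,0,0],[0.26,-0.012,-0.048,0,0],[0.26,-0.012,-0.048,0,0]],
  ],
)

```text
time_s: 49.58
tcp_pos: [0.6067, -0.0684, 0.048]
tcp_rot: [-180.0, -0.0, -143.6]
wrist_force: [0.6, 0.3, -0.9]
grip_width: 0.26
grip_force: 0.0
```

```bash
python3 - <<'E'
from h import *
s=ctrl.observe(); print(s["tcp_pos"],s["tcp_rot"],s["wrist_force"]); p=s["tcp_pos"][:2]-C; print(np.degrees(np.arctan2(p[1],p[0]))); blue()
im,cl=snap("scene","s14.png"); hsv=cv2.cvtColor(im,cv2.COLOR_RGB2HSV)
m=cv2.inRange(hsv,(2,110,70),(15,255,255)); n,l,st,ce=cv2.connectedComponentsWithStats(m)
for i in range(1,n):
    p=px2w(cl,[ce[i]],.048)[0,:2]-C
    if np.hypot(*p)<.14: print(st[i],np.degrees(np.arctan2(p[1],p[0])).round(1),np.hypot(*p).round(3))
print("detent housing",[ (px2w(cl,[[x,y]],.02)[0,:2]-C).round(3) for x,y in ((334,190),(346,189))])
E
```

```text
[ 0.60673035 -0.06836651  0.04803694] [-1.79995474e+02 -4.72784390e-04 -1.43553505e+02] [ 0.60266315  0.34935191 -0.86969517]
-126.13095258915978
[269 165  18  35 150] 70.2 0.1203
[326 177   7  20  83] -7.2 0.0957
[304 215   6  19  78] -130.6 0.0961
[289 177   4   6  18] 65.4 0.107
[334 205  10   6  21] -57.7 0.098
[265 208   8   7  18] 158.9 0.099
[328 217  10   6  20] -85.5 0.101
[277 220   6   5   9] -172.2 0.101
detent housing [array([ 0.128, -0.003]), array([ 0.158, -0.024])]
```

It went through the bump and clicked, with yellow now at the apron. I'll open the fingers, lift away and verify.

Request:
arm_command(
  steps=[
    [[0.4,0,0,0,0],[0.45,0,0,-0.1,0],[0.45,0,0,-0.4,0],[0.45,0,0,-0.8,0],[0.45,0.3,0,-1,0],[0.45,0.6,0,-1,0],[0.45,0.9,0,-1,0],[0.45,0.9,0,-1,0],[0.45,0.9,0,-1,0]],
  ],
)

```text
time_s: 50.8
tcp_pos: [0.4622, -0.1756, 0.2494]
tcp_rot: [-179.9, 0.1, -143.7]
wrist_force: [-0.8, -0.1, 0.2]
grip_width: 0.452
grip_force: 0.0
```

```bash
python3 - <<'E'
from h import *
s=ctrl.observe(); print(s["tcp_pos"],s["tcp_rot"],s["wrist_force"]); blue()
for n in ("scene","side"):
    im,cl=snap(n,n+"15.png"); hsv=cv2.cvtColor(im,cv2.COLOR_RGB2HSV)
    m=cv2.inRange(hsv,(2,110,70),(15,255,255)); k,l,st,ce=cv2.connectedComponentsWithStats(m)
    a=np.radians
    for i in range(1,k):
        p=px2w(cl,[ce[i]],.045)[0,:2]-C
        if np.hypot(*p)<.14 and st[i,4]>5: print(n,st[i],np.degrees(np.arctan2(p[1],p[0])).round(1),np.hypot(*p).round(3))
    # dish tops expected at r=58, z .043: filled colour inside the circle
    for b in (51.4,291.4,171.4):
        for r in (.04,.058,.076):
            q=w2px(cl,[[C[0]+r*np.cos(a(b)),C[1]+r*np.sin(a(b)),.042]])[0].round().astype(int); print(b,r,im[q[1],q[0]],end=' ')
        print()
E
```

```text
[ 0.46218068 -0.17564377  0.24936633] [-1.79887202e+02  1.00030634e-01 -1.43650663e+02] [-0.75152289 -0.09364972  0.18168319]
[275 170   7   7  24] 83.7 0.1093
[328 177   5   7  29] -7.2 0.0957
[304 215   6  19  73] -129.4 0.0962
scene [335 207  10   5  20] -56.5 0.099
scene [265 208   8   7  18] 157.2 0.098
scene [328 217   9   6  21] -84.4 0.098
scene [276 219   7   6  11] -173.9 0.099
51.4 0.04 [36 35 37] 51.4 0.058 [37 37 37] 51.4 0.076 [36 38 39] 
291.4 0.04 [37 39 42] 291.4 0.058 [74 72 65] 291.4 0.076 [217 210 188] 
171.4 0.04 [196 175 132] 171.4 0.058 [33 35 37] 171.4 0.076 [247 238 112] 
side [253 194   5   7  16] -56.5 0.104
side [268 195   6   9  22] -83.5 0.105
side [216 215  10   5  20] 40.6 0.101
side [284 220   7   6  12] -176.4 0.102
side [222 223   8   5  19] 68.3 0.098
51.4 0.04 [229 227 213] 51.4 0.058 [224 220 198] 51.4 0.076 [228 225 208] 
291.4 0.04 [231 226 207] 291.4 0.058 [229 225 205] 291.4 0.076 [235 237 236] 
171.4 0.04 [129 115  83] 171.4 0.058 [247 244   8] 171.4 0.076 [247 244  10]
```

The click is exact and both dishes are in place. Before handing in, I'll do one colour check for a hidden pink dish.

```bash
python3 - <<'E'
from h import *
for f in ("s0","d0","scene15","side15","s14","w9"):
    im=cv2.imread(f"pics/{f}.png"); h=cv2.cvtColor(im,cv2.COLOR_BGR2HSV)
    m=cv2.inRange(h,(145,35,110),(180,170,255))|cv2.inRange(h,(0,45,140),(7,150,255)); k,l,st,ce=cv2.connectedComponentsWithStats(m)
    print(f,[(st[i,4],ce[i].round().tolist()) for i in range(1,k) if st[i,4]>25])
E
```

```text
s0 [(np.int32(67), [157.0, 201.0])]
d0 [(np.int32(46), [273.0, 338.0])]
scene15 [(np.int32(62), [158.0, 201.0])]
side15 [(np.int32(42), [273.0, 339.0])]
s14 [(np.int32(67), [157.0, 201.0])]
w9 []
```

```bash
python3 -c "
from station import ctrl; print(ctrl.finish_job())"
```

```text
the job is handed in; nothing more can be done
None
```

I handed the job in: both cream dishes (no pink one was there) are in the two grey bays with catches down and the yellow bay clicked at the apron, but getting past a stiff point about 13° short of the yellow bay's click took up to about 55 N from the fingers on a blue post, which could break the 40 N rule if fingers count as the gripper's body.

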